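# Load the guide shoes into the fitting tray, all the same way round

### The arm

A 6-joint arm with a two-finger parallel gripper is mounted at the origin on a cart in front of the work surface, level with it; the furniture and walls round the work are solid. World frame = base frame: x ahead of the robot, y to its left, z up, the work surface at z = 0. Lengths are in m, angles in rad, forces in N, time in s.
With the tool pointing down it reaches from about 0.25 to 0.725 m from the base axis. Payload 4 kg.
Tool frame: the origin (TCP) lies midway between the tips of the shut fingers; the grasp point (between the pads) lies 19 mm behind it (bot.grip_point_offset is the distance from the TCP to the grasp point, in m); z points along the fingers, y is the line along which they close (so a half turn about z gives the same grasp; the last joint's range is limited). The gripper opens to 85 mm and grips with 20 to 120 N. Pads are 22 mm wide; open, the fingers measure 114 mm over their backs; the gripper's body (76 mm by 85 mm) begins 54 mm behind the grasp point. The pads swing forward as they close: fully open they stand 13 mm farther back than shut.
Start: joints at [1.294, 0.241, 0.005, 1.335, 0, 1.571], TCP at [0.137, 0.481, 0.206] pointing down, gripper open.
Joint ranges: [-2.72, 2.72], [-1.05, 1.87], [-1.09, 1.28], [-1.99, 2.15], [-1.42, 1.44], [-3.14, 3.14]. Speed limits (rad/s): [2.79, 2.79, 3.14, 3.14, 3.14, 3.14].

### API

Orientations are given as a unit quaternion [x, y, z, w].
In Python, from workcell import bot gives the robot as it stands.
- The arm moves only by the tool step_arm, never from a script. Its argument "targets" is text: rows parted by semicolons, each of 7 numbers parted by spaces: the opening, from -1 (shut) to 1 (fully open), so that 0 is half open, then the shift along the world's x, y, z normalised to -1 to 1, where 1 is 0.5 m, then the turn, a rotation vector about the world's x, y, z normalised to -1 to 1, where 1 is pi/4 rad. In form: gripper x y z wx wy wz; .... A call has 1 to 10 rows; each row is the pose to reach, as a shift and turn from the pose commanded when the call began; what a row does not reach only later rows make up. A row lasts 1/12 s, in which the tool goes at most 41.7 mm and 7.16 degrees, less where a joint would pass 70% of its speed; a pose out of reach is approached as far as the arm can. A call with a number of a shift or a turn outside -1 to 1 is refused whole. A call with a gripper value outside its range is refused whole. The fingers move at their own pace and stop on an object; the grip force is fixed at half the most. Time passes only in rows, so rows that repeat a pose let the fingers close. It gives the time, the measured TCP pose, the force, the opening and the grip force at its end, in the units of the state.
- bot.get_obs(): the state, without advancing time (a new reading comes with each control period).
- bot.camera(name): name is "scene" or "top" or "wrist"; returns the picture (384x512x3 uint8, red, green, blue); there is no depth.
- bot.camera_info(name): a dict with "vertical_fov" (degrees; the focal length in pixels is half the picture's height over the tangent of half this angle, whatever the lens; pixels are square), "cx", "cy" (the principal point, pixels), "D" ([k1, k2, p1, p2, k3] as OpenCV has them; the pictures are not rectified), "pose" (4x4, takes a point from camera to world coordinates). Camera axes: x right, y up, looking along -z (the intrinsics and any distortion apply to the point x, -y, -z); pixel columns grow to the right and rows downward; lengths in m; the calibration is good to about 2 mm. A picture is of the moment at which its call begins: read the wrist's pose just before it. camera_info takes no time and is no camera call; for the wrist camera it gives the pose at the moment of the call.
- bot.job_done(): hands the job in; it is judged then, once.
The state is a dict: "clock": time; "joint_pos": joint angles; "joint_vel": joint speeds; "tau": joint torques, N m; "eef_pos": TCP position; "tool_rot": TCP orientation; "ft_force": force on the tool from outside, world axes, zero at the start; "ft_torque": the same for the moment, N m; "grip_width": finger opening in m; "grasp_force": force on a finger pad.
Only numpy, scipy, OpenCV 4.12 (cv2) and the standard library are available. Lean on these libraries where they do the work, as an engineer would, in place of code of your own. Each camera call takes 0.05 s, during which the arm holds its last target. There are 200 camera calls.

### The job

Load the three blue guide shoes into the wooden fitting tray, one to a bay in any order, each lying flat on the bay floor on its black sole with its brass tab in the bay's notch; one of them is standing on end and has to be laid over onto its sole. Leave the jar, the paint tin and the glue bottle standing where they are.

Things in the scene. Friction and masses are not known exactly. Their poses are not given: they have to be found in the camera images.
- shoe_a_center (a point): Middle of a guide shoe: blue block 60 long (x) x 32 wide (y) x 34 mm high (z), about 0.1 kg, straight side faces (+-y), flat black sole (-z face), two screw heads in the top (+z face, 46 mm long: the top 8 mm is set back 7 mm at each end), brass tab at the +x end. This point is 17 mm above the sole and 30 mm from each end. Starts lying on its sole, turned any way.
- shoe_a_tab (a point): Tip of the brass tab of shoe_a: the tab is 14 mm wide, 9 mm high and sticks 12 mm out of the +x end, 1 mm above the level of the sole; its tip is 42 mm from the middle of the block along x and 11.5 mm below it along z.
- shoe_a: The same block shoe_a; origin in the middle of its sole, axes as for its middle.
- shoe_b_center (a point): Middle of another guide shoe, same shape, axes and point as shoe_a. Starts lying on its sole, turned any way.
- shoe_b_tab (a point): Tip of the brass tab of shoe_b: the tab is 14 mm wide, 9 mm high and sticks 12 mm out of the +x end, 1 mm above the level of the sole; its tip is 42 mm from the middle of the block along x and 11.5 mm below it along z.
- shoe_b: The same block shoe_b; origin in the middle of its sole, axes as for its middle.
- shoe_c_center (a point): Middle of another guide shoe, same shape, axes and point as shoe_a. Starts standing on its plain tail end (-x face down, tab at the top, this point 30 mm above the bench), turned any way about the vertical; tilted some 30 degrees over towards its sole, it falls onto the sole by itself.
- shoe_c_tab (a point): Tip of the brass tab of shoe_c: the tab is 14 mm wide, 9 mm high and sticks 12 mm out of the +x end, 1 mm above the level of the sole; its tip is 42 mm from the middle of the block along x and 11.5 mm below it along z.
- shoe_c: The same block shoe_c; origin in the middle of its sole, axes as for its middle.
- bay_1 (a point): Leftmost bay (seen from the robot) of the fixed plywood tray, which is turned up to 20 degrees. Point: middle of the bay floor, 4 mm above the bench; -x points to the notched end nearer the robot, y along the row of bays (76 mm apart). Inside 68 mm (x) by 42 mm (y), between ribs 6 mm thick, 8 mm high above the floor; the -x rib has a notch 24 mm wide in its middle, down to the floor.
- bay_2 (a point): Middle bay of the same tray, same shape and axes as bay_1.
- bay_3 (a point): Rightmost bay of the same tray, same shape and axes as bay_1.
- jar: Bystander: honey-coloured jar with a pale lid, 67 mm across, 108 mm high, standing loose among the shoes; origin in the middle of its underside.
- tin: Bystander: small paint tin, 78 mm across, 77 mm high, standing loose among the shoes; origin in the middle of its underside.
- glue: Bystander: white glue bottle with an orange spout, 63 mm across, 191 mm high, standing loose among the shoes; origin in the middle of its underside.
There are look-alikes about, which are no part of the job. Leave any purple or turquoise look-alike of the shoe_a alone.

How it is judged:
At the end, for the whole second after the job is handed in: Each bay holds one shoe at rest, sole down on the bay floor (3 mm height, 4.5 deg), middle within 8 mm along and 9 mm across the bay's middle, tab at the notched end; jar, tin and glue bottle upright (8 deg) and under 30 mm from their starts (((x of shoe_a_center in the frame of bay_1 between -0.008 and 0.008 m and y of shoe_a_center in the frame of bay_1 between -0.009 and 0.009 m and z of shoe_a_center in the frame of bay_1 below 0.02 m and x of shoe_a_tab in the frame of bay_1 below -0.03 m) or (x of shoe_a_center in the frame of bay_2 between -0.008 and 0.008 m and y of shoe_a_center in the frame of bay_2 between -0.009 and 0.009 m and z of shoe_a_center in the frame of bay_2 below 0.02 m and x of shoe_a_tab in the frame of bay_2 below -0.03 m) or (x of shoe_a_center in the frame of bay_3 between -0.008 and 0.008 m and y of shoe_a_center in the frame of bay_3 between -0.009 and 0.009 m and z of shoe_a_center in the frame of bay_3 below 0.02 m and x of shoe_a_tab in the frame of bay_3 below -0.03 m)) and angle between each of shoe_a_center, shoe_b_center, shoe_c_center's own z axis and vertical below 0.08 rad and linear speed of each of shoe_a, shoe_b, shoe_c below 0.02 m/s and ((x of shoe_b_center in the frame of bay_1 between -0.008 and 0.008 m and y of shoe_b_center in the frame of bay_1 between -0.009 and 0.009 m and z of shoe_b_center in the frame of bay_1 below 0.02 m and x of shoe_b_tab in the frame of bay_1 below -0.03 m) or (x of shoe_b_center in the frame of bay_2 between -0.008 and 0.008 m and y of shoe_b_center in the frame of bay_2 between -0.009 and 0.009 m and z of shoe_b_center in the frame of bay_2 below 0.02 m and x of shoe_b_tab in the frame of bay_2 below -0.03 m) or (x of shoe_b_center in the frame of bay_3 between -0.008 and 0.008 m and y of shoe_b_center in the frame of bay_3 between -0.009 and 0.009 m and z of shoe_b_center in the frame of bay_3 below 0.02 m and x of shoe_b_tab in the frame of bay_3 below -0.03 m)) and ((x of shoe_c_center in the frame of bay_1 between -0.008 and 0.008 m and y of shoe_c_center in the frame of bay_1 between -0.009 and 0.009 m and z of shoe_c_center in the frame of bay_1 below 0.02 m and x of shoe_c_tab in the frame of bay_1 below -0.03 m) or (x of shoe_c_center in the frame of bay_2 between -0.008 and 0.008 m and y of shoe_c_center in the frame of bay_2 between -0.009 and 0.009 m and z of shoe_c_center in the frame of bay_2 below 0.02 m and x of shoe_c_tab in the frame of bay_2 below -0.03 m) or (x of shoe_c_center in the frame of bay_3 between -0.008 and 0.008 m and y of shoe_c_center in the frame of bay_3 between -0.009 and 0.009 m and z of shoe_c_center in the frame of bay_3 below 0.02 m and x of shoe_c_tab in the frame of bay_3 below -0.03 m)) and angle between each of jar, tin, glue's own z axis and vertical below 0.15 rad and distance of each of jar, tin, glue from where it was at the start of the episode below 0.03 m); the robot touches nothing.
It fails at once if a bystander (honey-coloured jar with a pale lid) is knocked over or moved more than 30 mm (angle between jar's own z axis and vertical above 0.5 rad or distance of jar from where it was at the start of the episode above 0.03 m).
It fails at once if a bystander (paint tin) is knocked over or moved more than 30 mm (angle between tin's own z axis and vertical above 0.5 rad or distance of tin from where it was at the start of the episode above 0.03 m).
It fails at once if a bystander (white glue bottle with an orange spout) is knocked over or moved more than 30 mm (angle between glue's own z axis and vertical above 0.5 rad or distance of glue from where it was at the start of the episode above 0.03 m).
It also fails if it takes over 72 s, if anything falls off the work surface, if the arm or the gripper's body presses on something with over 40 N, if the wrist force passes 120 N, or if a joint passes its speed limit or range.

## Working session

There is one attempt and no reset: what is moved stays moved. The work goes in short steps, Python scripts to look and compute and a tool call to move; the robot and the scene stay as the last step left them, time stands still between calls to the robot, and variables do not carry over. Pictures are saved under pics/ and viewed, at most 10 in all, crops included, and the job is handed in when it is done.

Besides the shell and the picture viewer there is one more tool, called after "Request:" as a command line: name --argument value ..., lists and objects as JSON in quotes. step_arm: Moves the arm, as the interface text tells. Scaled input: -1 to 1 covers 0.5 m each way for a shift and pi/4 rad each way for a turn. Its arguments: {"type":"object","properties":{"targets":{"type":"string"}},"required":["targets"]}

```bash
mkdir -p pics; ls; python3 - <<'E'
from workcell import bot
import cv2,numpy as np
o=bot.get_obs();print(o['clock'],o['eef_pos'],o['tool_rot'],o['grip_width'],bot.grip_point_offset)
for n in('top','scene'):
    im=bot.camera(n);cv2.imwrite(f'pics/{n}0.png',im[:,:,::-1])
    cv2.imwrite(f'pics/{n}0b.png',cv2.resize(im[:,:,::-1],(800,600),interpolation=cv2.INTER_CUBIC))
    i=bot.camera_info(n);print(n,i)
E
```

```text
pics
0.0 [0.1364402  0.48031249 0.20551096] [ 1.37944422e-01  9.90439414e-01 -1.03995568e-03 -1.48914696e-04] 0.08555974420395451 0.0187
top {'vertical_fov': 53.52738840860424, 'cx': 254.90218407455575, 'cy': 186.2917896083992, 'D': array([0.02339538, 0.        , 0.        , 0.        , 0.        ]), 'pose': array([[ 2.52402499e-02,  9.84582313e-01, -1.73091301e-01,
         3.29687078e-01],
       [-9.99674313e-01,  2.55114478e-02, -6.58087009e-04,
        -5.00156016e-02],
       [ 3.76786887e-03,  1.73051538e-01,  9.84905563e-01,
         1.16908362e+00],
       [ 0.00000000e+00,  0.00000000e+00,  0.00000000e+00,
         1.00000000e+00]])}
scene {'vertical_fov': 45.291416257341396, 'cx': 256.34932564316983, 'cy': 194.5491179613136, 'D': array([-0.18316817,  0.        ,  0.        ,  0.        ,  0.        ]), 'pose': array([[ 0.85383383,  0.22815563, -0.46788118, -0.06458297],
       [-0.52053962,  0.36990064, -0.76955313, -0.99584075],
       [-0.00250833,  0.90062119,  0.43459772,  0.60657806],
       [ 0.        ,  0.        ,  0.        ,  1.        ]])}
```

View pics/top0b.png

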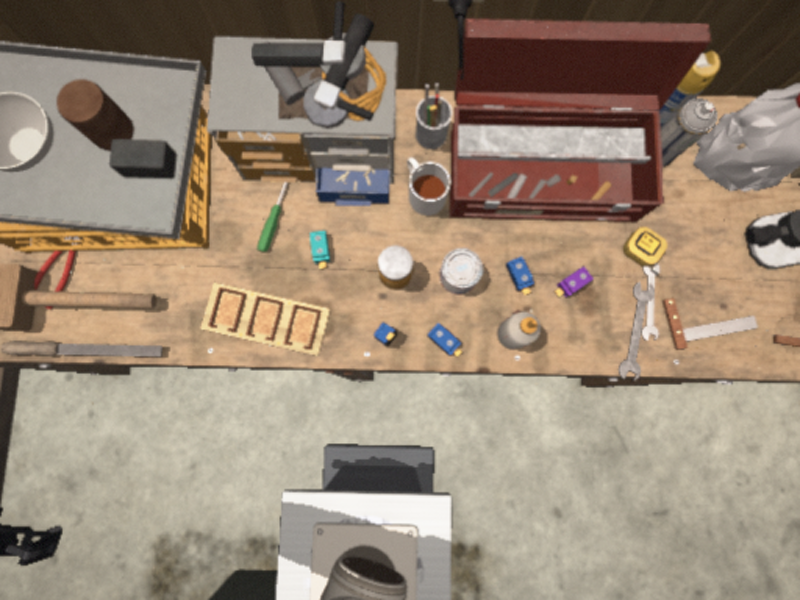

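View pics/scene0b.png

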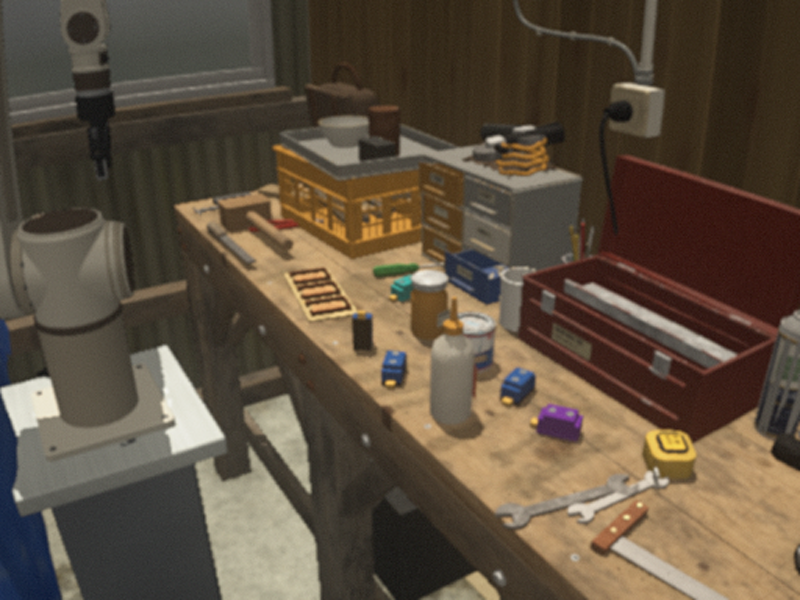

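The top view (800x600 scale) shows:
- **Blue shoes:** (520,273), (445,340), and a dark one standing at (386,334).
- **Look-alikes, not the job:** turquoise (318,247) and purple (575,282).
- **Other items:** jar (395,266), tin (462,271), glue (520,330), and the tray at (265,318) with its notches towards the robot.

Next I measure these and confirm them in a crop.

```bash
cat > h.py <<'E'
import cv2,numpy as np
from scipy.spatial.transform import Rotation as R
def K(i):
    f=192/np.tan(np.radians(i['vertical_fov']/2)); return np.array([[f,0,i['cx']],[0,f,i['cy']],[0,0,1.]])
def ray(i,uv,z=0.):
    "native pixels -> world points on plane z"
    p=cv2.undistortPoints(np.array(uv,float).reshape(-1,1,2),K(i),i['D'])[:,0]
    d=np.c_[p[:,0],-p[:,1],-np.ones(len(p))]@i['pose'][:3,:3].T; c=i['pose'][:3,3]
    return c+d*((z-c[2])/d[:,2])[:,None]
def proj(i,P):
    q=(np.array(P,float).reshape(-1,3)-i['pose'][:3,3])@i['pose'][:3,:3]; q=q*[1,-1,-1]
    return cv2.projectPoints(q,np.zeros(3),np.zeros(3),K(i),i['D'])[0][:,0]
def blobs(im,lo,hi,mn=15):
    h=cv2.cvtColor(im,cv2.COLOR_RGB2HSV); m=cv2.inRange(h,np.array(lo),np.array(hi))
    n,l,s,c=cv2.connectedComponentsWithStats(m)
    return m,[(s[k,4],c[k],l==k) for k in range(1,n) if s[k,4]>=mn]
E
python3 - <<'E'
from h import *; from workcell import bot
i=bot.camera_info('top');im=cv2.imread('pics/top0.png')[:,:,::-1].copy()
for nm,lo,hi in(('blue',(105,120,50),(122,255,255)),('yel',(15,170,130),(30,255,255))):
    for a,c,_ in blobs(im,lo,hi,5)[1]:
        if c[1]>150: print(nm,a,c.round(1),ray(i,[c],.02)[0].round(3))
s=.64
for nm,p,z in(('jar',(395,258),.108),('tin',(461,266),.077),('glueb',(525,325),.19),('trayTL',(212,286),.012),('TR',(329,303),.012),('BR',(321,353),.012),('BL',(202,336),.012),('edgeL',(300,372),0),('b1',(228,310),.004),('b2',(265,318),.004),('b3',(304,326),.004)):
    print(nm,ray(i,[(p[0]*s,p[1]*s)],z)[0].round(3))
c=im[140:235,120:395]; cv2.imwrite('pics/crop0.png',cv2.resize(c[:,:,::-1],None,fx=2.9,fy=2.9,interpolation=cv2.INTER_CUBIC))
w=bot.camera_info('wrist');e=bot.get_obs()
T=np.eye(4);T[:3,:3]=R.from_quat(e['tool_rot']).as_matrix();T[:3,3]=e['eef_pos'];print(np.linalg.inv(T)@w['pose'],w['vertical_fov'],w['D'],w['cx'],w['cy']);print(T)
E
```

```text
blue 156 [332.4 174.9] [ 0.573 -0.287  0.02 ]
blue 69 [245.  212.5] [ 0.45  -0.021  0.02 ]
blue 144 [283.8 217. ] [ 0.44  -0.139  0.02 ]
jar [ 0.577 -0.042  0.108]
tin [ 0.572 -0.166  0.077]
glueb [ 0.45 -0.26  0.19]
trayTL [0.534 0.318 0.012]
TR [0.506 0.086 0.012]
BR [0.407 0.097 0.012]
BL [0.435 0.33  0.012]
edgeL [0.37  0.138 0.   ]
b1 [0.488 0.285 0.004]
b2 [0.474 0.212 0.004]
b3 [0.46  0.134 0.004]
[[-3.22115430e-04  9.45836020e-01  3.24644604e-01  8.40329605e-02]
 [ 9.99999923e-01  2.31898290e-04  3.16585118e-04  1.31333749e-03]
 [ 2.24153080e-04  3.24644681e-01 -9.45836022e-01 -1.67699245e-01]
 [ 0.00000000e+00  0.00000000e+00  0.00000000e+00  1.00000000e+00]] 59.4043271298763 [-0.030599  0.        0.        0.        0.      ] 255.5642176117997 187.50230803684997
[[-9.61941693e-01  2.73254305e-01 -5.14273257e-04  1.36470444e-01]
 [ 2.73254789e-01  9.61940105e-01 -1.74799705e-03  4.80408105e-01]
 [ 1.70523519e-05 -1.82199887e-03 -9.99998340e-01  2.05615040e-01]
 [ 0.00000000e+00  0.00000000e+00  0.00000000e+00  1.00000000e+00]]
```

View pics/crop0.png

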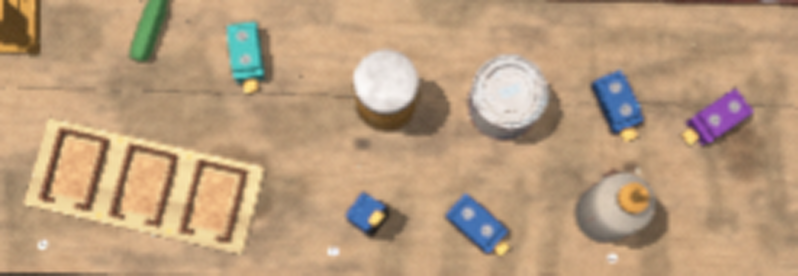

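The crop confirms the targets. Two blue shoes lie flat at about (0.44,-0.14) and (0.57,-0.29), and one stands at (0.45,-0.02). The turquoise and purple ones I leave alone. The tray measures about 117 px across, centred at (0.47,0.21), turned about -7 deg, which agrees with the 76 mm pitch. I'll move over the tray for a wrist view.

Request:
step_arm --targets "1 .67 -.54 .05 0 0 .2;1 .67 -.54 .05 0 0 .2;1 .67 -.54 .05 0 0 .2;1 .67 -.54 .05 0 0 .2;1 .67 -.54 .05 0 0 .2;1 .67 -.54 .05 0 0 .2;1 .67 -.54 .05 0 0 .2;1 .67 -.54 .05 0 0 .2;1 .67 -.54 .05 0 0 .2;1 .67 -.54 .05 0 0 .2"

```text
clock: 0.93
eef_pos: [0.4583, 0.2208, 0.2301]
tool_rot: [0.06, 0.998, -0.0, -0.0]
ft_force: [0.8, 1.2, -0.7]
grip_width: 0.0854
grasp_force: 0.0
```

Request:
step_arm --targets "1 0 0 0 0 0 0;1 0 0 0 0 0 0;1 0 0 0 0 0 0"

```text
clock: 1.18
eef_pos: [0.4568, 0.2222, 0.2297]
tool_rot: [0.06, 0.998, -0.0, -0.001]
ft_force: [-0.2, 0.2, -0.5]
grip_width: 0.0855
grasp_force: 0.0
```

```bash
cat >> h.py <<'E'
def snap(bot,name):
    i=bot.camera_info('wrist');im=bot.camera('wrist');np.save(f'pics/{name}.npy',np.array(i,dtype=object),allow_pickle=True)
    cv2.imwrite(f'pics/{name}.png',im[:,:,::-1]);cv2.imwrite(f'pics/{name}b.png',cv2.resize(im[:,:,::-1],(800,600),interpolation=cv2.INTER_CUBIC));return im,i
def load(name): return cv2.imread(f'pics/{name}.png')[:,:,::-1].copy(),np.load(f'pics/{name}.npy',allow_pickle=True).item()
E
python3 - <<'E'
from h import *; from workcell import bot
o=bot.get_obs();print(o['clock'],o['eef_pos'],o['joint_pos'],o['joint_vel'].round(3));snap(bot,'w1')
E
```

```text
1.1833 [0.45680841 0.22224561 0.22969186] [4.52517538e-01 2.49397838e-01 7.70378987e-02 1.40012554e+00
 4.43314053e-04 5.73205981e-01] [ 0.036 -0.014 -0.01   0.002  0.001 -0.001]
```

View pics/w1b.png

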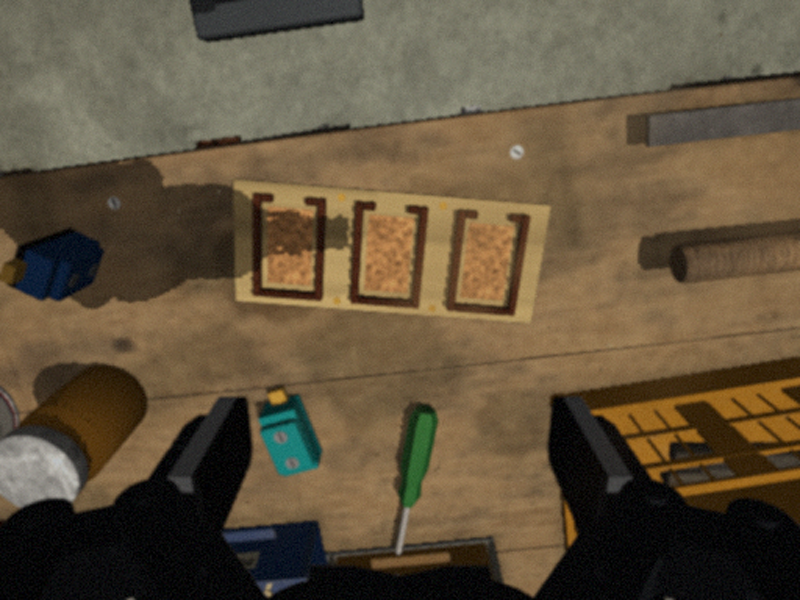

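The wrist view shows the tray's three bays at (288,247), (388,252) and (488,265) with their notches up, towards the robot. Shoe c is at (60,265) with its tab and sole pointing left (-y). I'll fit the tray from the rib mask.

```bash
cat > tray.py <<'E'
from h import *; from scipy.optimize import minimize
im,i=load('w1'); g=cv2.GaussianBlur(im,(3,3),0).astype(float)
hsv=cv2.cvtColor(im,cv2.COLOR_RGB2HSV); dark=((g.max(2)<75)).astype(float)
# rib samples in the tray frame (middle bay), top z=.012
ribs=[];ref=[]
for b in(-1,0,1):
    t=np.linspace(-1,1,41)
    for s in(-1,1): ribs+=[(u*.037,b*.076+s*.024) for u in t]; ref+=[(u*.03,b*.076+s*.032) for u in t]
    ribs+=[(.037,b*.076+u*.024) for u in t]; ref+=[(.044,b*.076+u*.02) for u in t]
    for s in(-1,1): ribs+=[(-.037,b*.076+s*u) for u in np.linspace(.014,.026,12)]
ref+=[(u*.03,b*.076+s*.013) for b in(-1,0,1) for s in(-1,1) for u in t]
ribs=np.array(ribs);ref=np.array(ref)
lum=g.sum(2).astype(np.float32)
def samp(P,p):
    c,s=np.cos(p[2]),np.sin(p[2]); W=np.c_[p[0]+c*P[:,0]-s*P[:,1],p[1]+s*P[:,0]+c*P[:,1],np.full(len(P),.012)]
    q=proj(i,W).astype(np.float32); return cv2.remap(lum,q[:,None,:1].copy(),q[:,None,1:].copy(),cv2.INTER_LINEAR)
f=lambda p: samp(ribs,p).mean()-.5*samp(ref,p).mean()
best=min((minimize(f,[x,y,a],method='Nelder-Mead',options=dict(initial_simplex=[[x,y,a],[x+.006,y,a],[x,y+.006,a],[x,y,a+.05]])) for x in(.465,.475,.485) for y in(.205,.213,.22) for a in(-.08,-.12,-.16)),key=lambda r:r.fun)
p=best.x; print(p.round(4),np.degrees(p[2]).round(2),best.fun)
c,s=np.cos(p[2]),np.sin(p[2])
for b in(1,0,-1): print((p[0]-s*b*.076).round(4),(p[1]+c*b*.076).round(4))
# shoe c blobs
for nm,lo,hi in(('blue',(105,120,30),(122,255,255)),('yel',(18,150,60),(30,255,255))):
    for a,cc,_ in blobs(im,lo,hi,10)[1]: print(nm,a,cc.round(1),ray(i,[cc],.05)[0].round(3))
E
python3 tray.py
```

```text
[ 0.473   0.2121 -0.2031] -11.64 -42.76567077636719
0.4883 0.2865
0.473 0.2121
0.4577 0.1377
blue 12 [ 46.  151.1] [0.424 0.002 0.05 ]
blue 317 [ 40. 173.] [ 0.447 -0.012  0.05 ]
blue 32 [ 57.3 157.3] [0.432 0.013 0.05 ]
blue 484 [ 23.5 174.1] [ 0.446 -0.031  0.05 ]
blue 583 [180.  352.9] [0.71  0.092 0.05 ]
blue 24 [162.3 338.2] [0.683 0.074 0.05 ]
blue 115 [203.1 352.8] [0.713 0.122 0.05 ]
blue 17 [151.4 347.4] [0.696 0.056 0.05 ]
yel 19 [218.2 126. ] [0.421 0.189 0.05 ]
yel 16 [283.2 131.4] [0.434 0.255 0.05 ]
yel 95 [  4.7 174.7] [ 0.444 -0.052  0.05 ]
yel 13 [215.3 192.1] [0.492 0.175 0.05 ]
yel 10 [430.4 244. ] [0.586 0.414 0.05 ]
yel 28 [506.9 244.1] [0.597 0.505 0.05 ]
yel 1102 [447.4 259.5] [0.609 0.435 0.05 ]
yel 10 [433.1 247.9] [0.591 0.417 0.05 ]
yel 108 [177.4 253.3] [0.562 0.118 0.05 ]
yel 63 [ 46.3 263.4] [ 0.557 -0.042  0.05 ]
yel 31 [ 55.6 258.6] [ 0.552 -0.028  0.05 ]
yel 10 [ 64.7 261.9] [ 0.558 -0.019  0.05 ]
yel 21 [ 69.9 263.2] [ 0.56  -0.013  0.05 ]
yel 23 [ 32.6 262.3] [ 0.554 -0.058  0.05 ]
yel 53 [505.8 272.9] [0.638 0.509 0.05 ]
yel 23 [ 76.6 269. ] [ 0.56
[... 281 characters left out ...]
408.5 278.5] [0.63  0.389 0.05 ]
yel 157 [418.7 285.2] [0.641 0.402 0.05 ]
yel 10 [494. 280.] [0.646 0.495 0.05 ]
yel 11 [ 57.6 283.3] [ 0.586 -0.037  0.05 ]
yel 11 [ 63.  284.1] [ 0.588 -0.031  0.05 ]
yel 13 [403.7 282.7] [0.635 0.384 0.05 ]
yel 10 [ 73.8 284.2] [ 0.589 -0.017  0.05 ]
yel 20 [489.  289.2] [0.659 0.491 0.05 ]
yel 16 [ 67.2 291.8] [ 0.599 -0.029  0.05 ]
yel 23 [435.3 297.1] [0.662 0.424 0.05 ]
yel 13 [445.9 295.7] [0.661 0.437 0.05 ]
yel 27 [419.  300.7] [0.664 0.404 0.05 ]
yel 286 [467.1 309.6] [0.687 0.466 0.05 ]
yel 19 [502.9 303.5] [0.683 0.511 0.05 ]
yel 28 [508.7 302.9] [0.684 0.519 0.05 ]
yel 15 [364.3 332.9] [0.706 0.335 0.05 ]
yel 18 [365.6 341.9] [0.721 0.336 0.05 ]
```

Request:
step_arm --targets ".2 -.04 -.64 0 0 0 .6;.2 -.04 -.64 0 0 0 .6;.2 -.04 -.64 0 0 0 .6;.2 -.04 -.64 0 0 0 .6;.2 -.04 -.64 0 0 0 .6;.2 -.04 -.64 0 0 0 .6;.2 -.04 -.64 0 0 0 .6;.2 -.04 -.64 0 0 0 .6;.2 -.04 -.64 0 0 0 .6;.2 -.04 -.64 0 0 0 .6"

```text
clock: 2.07
eef_pos: [0.4367, -0.0982, 0.2303]
tool_rot: [-0.174, 0.985, 0.0, -0.0]
ft_force: [0.5, 0.5, 0.2]
grip_width: 0.0514
grasp_force: 0.0
```

Request:
step_arm --targets ".2 0 0 0 0 0 0;.2 0 0 0 0 0 0;.2 0 0 0 0 0 0"

```text
clock: 2.32
eef_pos: [0.4374, -0.0955, 0.2303]
tool_rot: [-0.177, 0.984, 0.0, -0.0]
ft_force: [-0.1, 0.8, -0.7]
grip_width: 0.0512
grasp_force: 0.0
```

```bash
python3 - <<'E'
from h import *; from workcell import bot
o=bot.get_obs();print(o['clock'],o['eef_pos'],o['joint_pos'],o['joint_vel'].round(3),o['grip_width']);im,i=snap(bot,'w2')
for nm,lo,hi in(('blue',(105,120,30),(122,255,255)),('yel',(18,150,60),(30,255,255))):
    for a,cc,_ in blobs(im,lo,hi,10)[1]: print(nm,a,cc.round(1),ray(i,[cc],.03)[0].round(3))
E
```

```text
2.3167 [ 0.4373691  -0.09548163  0.23032913] [-2.15173285e-01  1.27165186e-01 -7.27544532e-02  1.37107359e+00
  3.22329907e-04 -5.70240805e-01] [-0.003  0.     0.002  0.001 -0.003 -0.003] 0.05119262783418169
blue 1363 [216.9 138.7] [ 0.439 -0.139  0.03 ]
blue 1535 [ 67.1 198.4] [ 0.567 -0.283  0.03 ]
blue 359 [315.4 188.6] [ 0.455 -0.014  0.03 ]
blue 63 [165.2 200. ] [ 0.529 -0.173  0.03 ]
blue 575 [247.3 355.8] [ 0.716 -0.003  0.03 ]
blue 26 [287.9 357.7] [0.7   0.052 0.03 ]
yel 129 [201.8 109.5] [ 0.414 -0.164  0.03 ]
yel 89 [ 15.9 119.4] [ 0.495 -0.354  0.03 ]
yel 20 [ 28.9 118.2] [ 0.488 -0.34   0.03 ]
yel 10 [  0.6 127.7] [ 0.51  -0.369  0.03 ]
yel 21 [ 34.1 132.6] [ 0.502 -0.332  0.03 ]
yel 251 [ 16.3 145.7] [ 0.524 -0.349  0.03 ]
yel 134 [ 65.  168.4] [ 0.532 -0.292  0.03 ]
yel 103 [308.5 181. ] [ 0.449 -0.025  0.03 ]
yel 10 [460.6 213.3] [0.422 0.163 0.03 ]
yel 10 [501.8 241. ] [0.437 0.233 0.03 ]
yel 14 [276.9 251.4] [ 0.547 -0.026  0.03 ]
yel 17 [270.2 257.9] [ 0.558 -0.03   0.03 ]
yel 13 [278.4 260.6] [ 0.558 -0.019  0.03 ]
yel 37 [506.  372.4] [0.619 0.367 0.03 ]
```

View pics/w2b.png

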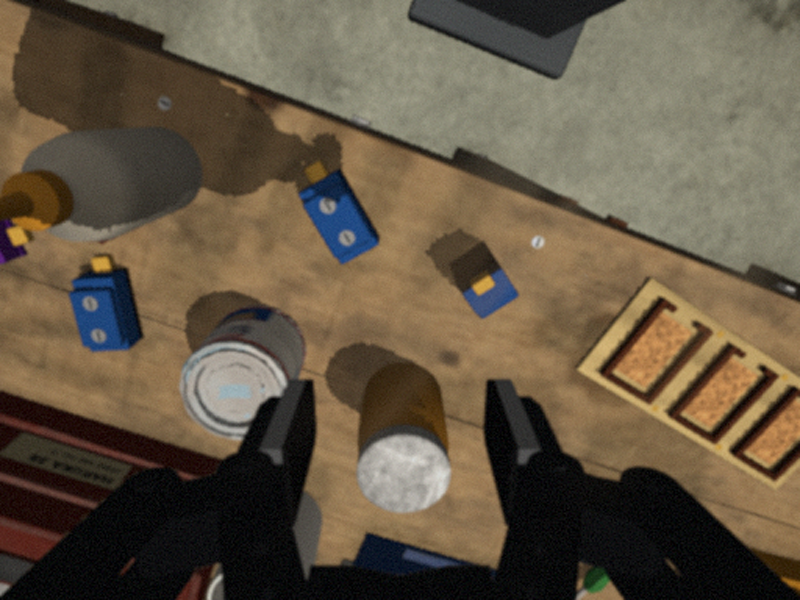

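The wrist view (800x600 scale) shows:
- **Shoe a:** (340,218), tab (316,172).
- **Shoe b:** (105,308), tab (101,263).
- **Shoe c, standing:** top end (490,293), black sole facing up-left, about yaw 228.
- **Others:** glue (110,180), tin (240,385), jar (403,470).

I'll fit the block model to the masks.

```bash
cat >> h.py <<'E'
from scipy.optimize import minimize
_b=[(sx*.030,sy*.016,z) for sx in(-1,1) for sy in(-1,1) for z in(-.017,.009)]+[(sx*.023,sy*.016,.017) for sx in(-1,1) for sy in(-1,1)]
BODY=np.array(_b); TOP=np.array([(.03,sy*.016,z) for sy in(-1,1) for z in(-.017,.009)]+[(.023,sy*.016,.017) for sy in(-1,1)])
TAB=np.array([(x,sy*.007,z) for x in(.03,.042) for sy in(-1,1) for z in(-.016,-.007)])
def fit(im,i,x,y,yaw,zc,stand=False,rad=45):
    "fit pose (x,y,yaw) of shoe centre at height zc; stand: +x up, yaw = sole direction"
    hsv=cv2.cvtColor(im,cv2.COLOR_RGB2HSV)
    m=cv2.inRange(hsv,(103,110,35),(124,255,255))
    S=8; big=cv2.resize(m,None,fx=S/4,fy=S/4,interpolation=cv2.INTER_LINEAR)>127; s=S/4
    c0=proj(i,[(x,y,zc)])[0]; Y,X=np.mgrid[:big.shape[0],:big.shape[1]]
    big&=np.hypot(X-c0[0]*s,Y-c0[1]*s)<rad*s
    big=cv2.morphologyEx(big.astype(np.uint8),cv2.MORPH_CLOSE,np.ones((11,11))).astype(bool)
    R0=np.array([[0,0,-1],[0,-1,0],[1,0,0]]) if stand else np.eye(3)
    # standing: local z(up of shoe) -> -sole dir, local x -> world z
    if stand: R0=np.array([[0,0,-1],[0,1,0],[1,0,0.]])
    def f(p,v=TOP if stand else BODY):
        W=v@R0.T@R.from_euler('z',p[2]).as_matrix().T+[p[0],p[1],zc]
        h=cv2.convexHull(((proj(i,W)+.5)*s*16-8).round().astype(np.int32))
        k=np.zeros(big.shape,np.uint8);cv2.fillConvexPoly(k,h,1,shift=4);k=k>0
        return -(k&big).sum()/max(1,(k|big).sum())
    rs=[minimize(f,[x,y,yaw+d],method='Nelder-Mead',options=dict(xatol=1e-5,fatol=1e-5,initial_simplex=[[x,y,yaw+d],[x+.006,y,yaw+d],[x,y+.006,yaw+d],[x,y,yaw+d+.12]])) for d in(-.15,0,.15)]
    r=min(rs,key=lambda r:r.fun); p=r.x
    t=(np.array([[.042,0,-.0115]])@R0.T@R.from_euler('z',p[2]).as_matrix().T+[p[0],p[1],zc])
    return p,-r.fun,proj(i,t)[0]
E
python3 - <<'E'
from h import *
im,i=load('w2')
for n,a in(('a',(.439,-.139,np.radians(228),.017)),('b',(.567,-.283,np.radians(199),.017)),('c',(.452,-.015,np.radians(228),.03,True))):
    p,iou,t=fit(im,i,*a);print(n,p[:2].round(4),np.degrees(p[2]).round(1),'iou',iou.round(3),'tab px',t.round(1))
E
```

```text
a [ 0.4422 -0.139 ] 229.0 iou 0.765 tab px [199.6 105.5]
b [ 0.5764 -0.2884] 194.8 iou 0.752 tab px [ 69.4 164.2]
c [ 0.4496 -0.0214] 232.8 iou 0.536 tab px [312.  186.4]
```

```bash
sed -i "s/    m=cv2.inRange(hsv,(103,110,35),(124,255,255))/    g=cv2.GaussianBlur(im,(3,3),0).astype(int);m=((g[...,2]>1.25*g[...,0]+8)*255).astype(np.uint8)/" h.py
python3 - <<'E'
from h import *
im,i=load('w2'); v=im.copy()
for n,a in(('a',(.439,-.139,np.radians(228),.017)),('b',(.567,-.283,np.radians(199),.017)),('c',(.452,-.015,np.radians(228),.03,True))):
    p,iou,t=fit(im,i,*a);print(n,p[:2].round(4),np.degrees(p[2]).round(1),'iou',iou.round(3),'tab px',t.round(1))
    R0=np.array([[0,0,-1],[0,1,0],[1,0,0.]]) if n=='c' else np.eye(3)
    for V in(TOP if n=='c' else BODY,TAB):
        W=V@R0.T@R.from_euler('z',p[2]).as_matrix().T+[p[0],p[1],a[3]]
        cv2.polylines(v,[cv2.convexHull(((proj(i,W)+.5)*16-8).round().astype(np.int32))],True,(255,0,0),1,shift=4)
pan=np.hstack([cv2.resize(v[y-32:y+32,x-32:x+32],(260,260),interpolation=cv2.INTER_NEAREST) for x,y in((216,135),(68,193),(312,180))])
cv2.imwrite('pics/o2.png',pan[:,:,::-1])
E
```

```text
a [ 0.4417 -0.1391] 229.1 iou 0.804 tab px [199.6 105. ]
b [ 0.5762 -0.288 ] 196.2 iou 0.797 tab px [ 68.9 164.1]
c [ 0.4495 -0.0222] 231.3 iou 0.554 tab px [311.6 185.9]
```

View pics/o2.png

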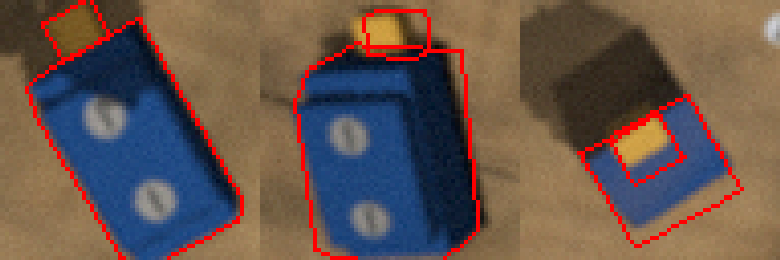

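Shoe a fits well at (0.442,-0.139), yaw 229. I'll refit b at close range later. Grasping a now.

Request:
step_arm --targets ".2 .009 -.087 -.2 0 0 .638;.2 .009 -.087 -.2 0 0 .638;.2 .009 -.087 -.2 0 0 .638;.2 .009 -.087 -.2 0 0 .638;.2 .009 -.087 -.2 0 0 .638;.2 .009 -.087 -.36 0 0 .638;.2 .009 -.087 -.4 0 0 .638;.2 .009 -.087 -.44 0 0 .638;.2 .009 -.087 -.44 0 0 .638;.2 .009 -.087 -.44 0 0 .638"

```text
clock: 3.2
eef_pos: [0.4408, -0.1397, 0.0099]
tool_rot: [-0.413, 0.911, 0.001, -0.001]
ft_force: [0.0, 0.1, 0.8]
grip_width: 0.0511
grasp_force: 0.0
```

Request:
step_arm --targets "-1 0 0 0 0 0 0;-1 0 0 0 0 0 0;-1 0 0 0 0 0 0;-1 0 0 0 0 0 0;-1 0 0 0 0 0 0"

```text
clock: 3.62
eef_pos: [0.4428, -0.1413, 0.0117]
tool_rot: [-0.413, 0.911, -0.001, 0.001]
ft_force: [0.1, -0.6, 0.3]
grip_width: -0.0001
grasp_force: 0.0
```

The fingers shut on nothing, so I'll look.

```bash
python3 - <<'E'
from h import *; from workcell import bot
o=bot.get_obs();print(o['clock'],o['eef_pos'],o['tool_rot'],o['grip_width'])
im,i=snap(bot,'w3')
cv2.imwrite('pics/t3.png',bot.camera('top')[:,:,::-1])
s=bot.camera('scene')[150:300,190:390]
pan=np.hstack([cv2.resize(im,(400,300)),cv2.resize(s,(400,300))]);cv2.imwrite('pics/o3.png',pan[:,:,::-1])
E
```

```text
3.6167 [ 0.44284733 -0.14129104  0.01169711] [-0.41336733  0.91056327 -0.00093992  0.0010482 ] -0.00011176557234735859
```

View pics/o3.png

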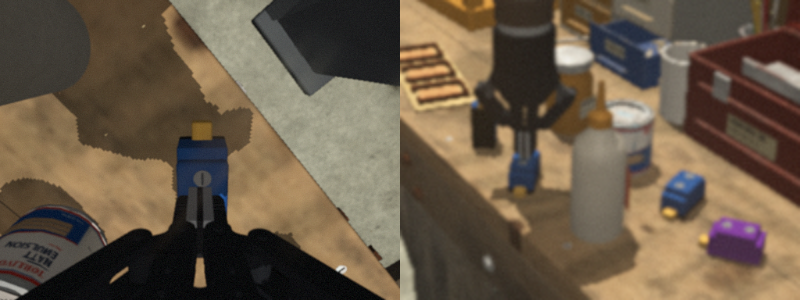

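```bash
python3 - <<'E'
from h import *; from workcell import bot
im,i=load('w3')
print('tcp px',proj(i,[(.4428,-.1413,.0117),(.4428,-.1413,.034),(.4417,-.139,.034)]).round(1))
hsv=cv2.cvtColor(im,cv2.COLOR_RGB2HSV)
u=np.array([np.cos(np.radians(229.1)),np.sin(np.radians(229.1))])
t=np.array([.4417,-.1391])+.042*u
print('expected tab px',proj(i,[(*t,.0055)]).round(1),'screw1?',proj(i,[(*(np.array([.4417,-.1391])+d*u),.034) for d in(-.0115,0.0115)]).round(1))
for a,c,_ in blobs(im,(18,130,60),(30,255,255),40)[1]: print('yel',a,c.round(1),ray(i,[c],.0055)[0].round(4))
for n in('top0','t3'):
    j=bot.camera_info('top');q=cv2.imread(f'pics/{n}.png')[:,:,::-1].copy()
    for a,c,_ in blobs(q,(105,120,50),(122,255,255),20)[1]:
        if c[1]>150: print(n,a,c.round(1),ray(j,[c],.025)[0].round(4))
E
```

```text
tcp px [[254.  230.5]
 [253.7 250.8]
 [258.5 252.6]]
expected tab px [[257.9 155.1]] screw1? [[258.4 272.7]
 [258.3 231.3]]
yel 635 [258. 166.] [ 0.4181 -0.1663  0.0055]
top0 156 [332.4 174.9] [ 0.5724 -0.2858  0.025 ]
top0 69 [245.  212.5] [ 0.4498 -0.0214  0.025 ]
top0 144 [283.8 217. ] [ 0.4393 -0.1386  0.025 ]
t3 149 [332.4 174.5] [ 0.5735 -0.2859  0.025 ]
t3 70 [244.8 212.5] [ 0.4497 -0.021   0.025 ]
```

```bash
python3 - <<'E'
from h import *; from workcell import bot
im,i=load('w3'); o=bot.get_obs(); p=o['eef_pos']
s=bot.camera('scene').copy(); j=bot.camera_info('scene')
P=[(p[0],p[1],z) for z in(.0117,.034,.06)]
def crop(v,info,r):
    q=proj(info,P); c=q[0].round().astype(int); k=400//(2*r)
    a=cv2.resize(v[c[1]-r:c[1]+r,c[0]-r:c[0]+r],(2*r*k,2*r*k),interpolation=cv2.INTER_CUBIC)
    for pt,col in zip(q,((255,0,0),(0,255,0),(255,255,0))): cv2.drawMarker(a,tuple(((pt-c+r+.5)*k).astype(int).tolist()),col,0,16,1)
    return cv2.resize(a,(400,400))
cv2.imwrite('pics/o4.png',np.hstack([crop(im,i,60),crop(s,j,35)])[:,:,::-1])
print(o['joint_pos'],o['tau'])
E
```

```text
[-3.08951174e-01  3.57992192e-01 -3.96082374e-01  8.15893251e-01
 -3.49511282e-06 -1.16134150e+00] [ 1.76093762e-02 -3.69317508e+01  1.93134695e+01 -1.07636341e-02
  8.90792599e-04  1.06634201e-03]
```

View pics/o4.png

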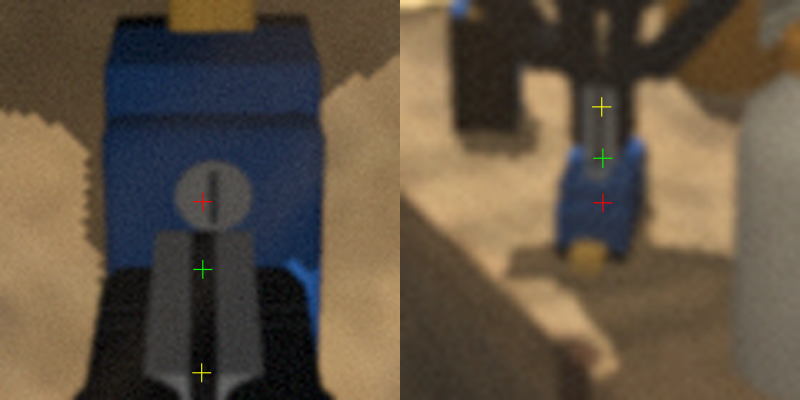

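The shoe hasn't moved (its tab is exactly where expected), yet the fingers are shut and sitting above or on its top. That suggests the reported TCP height is biased, so I'll check the camera height offset against the known sizes.

```bash
cat > cal.py <<'E'
exec(open('tray.py').read().split('# shoe c')[0])
i0=dict(i)
def g(p):
    global i
    i=dict(i0);T=i0['pose'].copy();T[2,3]+=p[3];i['pose']=T
    return f(p[:3])
r=minimize(g,[*p,0],method='Nelder-Mead',options=dict(initial_simplex=np.array([[*p,0]]*5)+np.vstack([np.zeros(4),np.diag([.005,.005,.03,.015])]),xatol=1e-5,fatol=1e-4,maxiter=2000))
print('dz',r.x.round(4),r.fun)
# plate-free cross-check by top camera: fit tray there too
from workcell import bot
i=bot.camera_info('top');im=cv2.imread('pics/top0.png')[:,:,::-1];lum=cv2.GaussianBlur(im,(3,3),0).astype(np.float32).sum(2)
r=minimize(f,p,method='Nelder-Mead',options=dict(initial_simplex=[p,p+[.006,0,0],p+[0,.006,0],p+[0,0,.05]]));print('top',r.x.round(4),r.fun)
# shut-finger tip in scene: vertical axis pixels
E
python3 cal.py
python3 - <<'E'
from h import *; from workcell import bot
o=bot.get_obs();print(o['clock'],o['eef_pos'],o['ft_force'],o['ft_torque'])
print(np.round(bot.camera_info('wrist')['pose'][:3,3],4))
E
```

```text
[ 0.473   0.2121 -0.2031] -11.64 -42.76567077636719
0.4883 0.2865
0.473 0.2121
0.4577 0.1377
dz [ 0.4753  0.2114 -0.2025  0.0077] -49.17926025390625
top [ 0.473   0.2104 -0.2017] 60.28521728515625
3.8167 [ 0.44183792 -0.14102644  0.01059127] [ 0.56491001  0.07740719 -0.31430179] [-0.0152713  -0.04035648 -0.04531528]
[ 0.3867 -0.2025  0.1783]
```

Request:
step_arm --targets "-1 0 0 -.001 0 0 0;-1 0 0 -.002 0 0 0;-1 0 0 -.003 0 0 0;-1 0 0 -.004 0 0 0"

```text
clock: 4.15
eef_pos: [0.4417, -0.141, 0.0091]
tool_rot: [-0.413, 0.911, -0.0, 0.0]
ft_force: [-4.8, 1.7, 13.4]
grip_width: 0.0
grasp_force: 6.8
```

The fingers met the shoe top (true z 0.034) at a reading of about 0.010, so the TCP reads roughly 24 mm low. I'll lift, open, and descend in guarded steps.

Request:
step_arm --targets "-1 0 0 .06 0 0 0;.2 0 0 .12 0 0 0;.2 0 0 .12 0 0 0;.2 0 0 .12 0 0 0;.2 0 0 .12 0 0 0;.2 0 0 .06 0 0 0;.2 0 0 0 0 0 0;.2 0 0 -.012 0 0 0;.2 0 0 -.012 0 0 0"

```text
clock: 4.9
eef_pos: [0.438, -0.1397, -0.0007]
tool_rot: [-0.413, 0.91, 0.003, -0.003]
ft_force: [0.2, -0.1, -0.4]
grip_width: 0.051
grasp_force: 0.0
```

Request:
step_arm --targets ".2 0 0 -.006 0 0 0;.2 0 0 -.012 0 0 0;.2 0 0 -.012 0 0 0"

```text
clock: 5.15
eef_pos: [0.4425, -0.1412, -0.0031]
tool_rot: [-0.413, 0.911, -0.0, 0.0]
ft_force: [-0.3, -0.5, 0.1]
grip_width: 0.0509
grasp_force: 0.0
```

Request:
step_arm --targets ".2 0 0 -.006 0 0 0;.2 0 0 -.012 0 0 0;.2 0 0 -.018 0 0 0;.2 0 0 -.018 0 0 0"

```text
clock: 5.48
eef_pos: [0.4415, -0.1408, -0.013]
tool_rot: [-0.413, 0.911, 0.0, -0.0]
ft_force: [-1.0, 0.2, -0.1]
grip_width: 0.0513
grasp_force: 0.0
```

Request:
step_arm --targets "-1 0 0 0 0 0 0;-1 0 0 0 0 0 0;-1 0 0 0 0 0 0;-1 0 0 0 0 0 0;-1 0 0 0 0 0 0"

```text
clock: 5.9
eef_pos: [0.4421, -0.141, -0.0124]
tool_rot: [-0.414, 0.911, -0.0, 0.0]
ft_force: [0.6, 0.3, 2.5]
grip_width: 0.0311
grasp_force: 60.6
```

Gripped at 31 mm with 60 N. I'll lift and carry it to bay 3.

Request:
step_arm --targets "-1 0 0 .08 0 0 0;-1 0 0 .16 0 0 0;-1 0 0 .224 0 0 0;-1 .031 .08 .224 0 0 -.16;-1 .031 .16 .224 0 0 -.32;-1 .031 .24 .224 0 0 -.48;-1 .031 .32 .224 0 0 -.64;-1 .031 .4 .224 0 0 -.8;-1 .031 .48 .224 0 0 -.95;-1 .031 .556 .224 0 0 -1"

```text
clock: 6.73
eef_pos: [0.4569, 0.1071, 0.099]
tool_rot: [-0.05, 0.999, -0.0, -0.0]
ft_force: [0.6, 1.2, -0.8]
grip_width: 0.0313
grasp_force: 60.3
```

Request:
step_arm --targets "-1 0 0 0 0 0 -.15;-1 0 0 0 0 0 -.3;-1 0 0 0 0 0 -.344;-1 0 0 0 0 0 -.344;-1 0 0 0 0 0 -.344"

```text
clock: 7.15
eef_pos: [0.4573, 0.1056, 0.099]
tool_rot: [0.082, 0.997, -0.0, -0.0]
ft_force: [0.1, 0.8, -1.2]
grip_width: 0.0309
grasp_force: 60.3
```

```bash
python3 - <<'E'
from h import *; from workcell import bot
O=[]
im,i=snap(bot,'w4')
for _ in range(3): o=bot.get_obs();O.append(o['eef_pos'])
r=R.from_quat(o['tool_rot']);print(o['clock'],np.mean(O,0),np.degrees(np.arctan2(*r.as_matrix()[1::-1,0]))%360,o['grip_width'])
for a,c,_ in blobs(im,(18,150,80),(30,255,255),200)[1]:
    # tab tip centre in tool frame, height of tab known relative to TCP unknown: use TCP+? true sole ~11 mm below TCP
    print(a,c.round(1),((ray(i,[c],o['eef_pos'][2]+d)[0]-o['eef_pos'])@r.as_matrix()).round(4) if (d:=0.0)==0 else 0)
print('w3 same:',0)
im,i=load('w3');p=np.array([.4418,-.1408,.0103]);rr=R.from_quat([-.413,.911,0,0]).as_matrix()
E
```

```text
7.2 [0.45735177 0.10543216 0.09903458] 170.60706597063879 0.030605535026645887
810 [255.1 181.9] [0.0296 0.0012 0.    ]
243 [ 33.8 220.3] [ 0.0072 -0.1212  0.    ]
w3 same: 0
```

Request:
step_arm --targets "-1 0 .063 0 0 0 -.049;-1 0 .063 -.06 0 0 -.049;-1 0 .063 -.12 0 0 -.049;-1 0 .063 -.17 0 0 -.049;-1 0 .063 -.19 0 0 -.049;-1 0 .063 -.19 0 0 -.049;-1 0 .063 -.19 0 0 -.049"

```text
clock: 7.78
eef_pos: [0.4572, 0.1366, 0.0039]
tool_rot: [0.102, 0.995, -0.0, -0.001]
ft_force: [-0.5, -0.6, -0.7]
grip_width: 0.0305
grasp_force: 60.4
```

```bash
python3 - <<'E'
from h import *; from workcell import bot
im,i=snap(bot,'w5');o=bot.get_obs();r=R.from_quat(o['tool_rot'])
print(o['clock'],o['eef_pos'],np.degrees(np.arctan2(*r.as_matrix()[1::-1,0]))%360,o['ft_force'])
# overlay predicted ribs
v=im.copy(); t=(.474,.2113);a=-.2025
M=R.from_euler('z',a).as_matrix()
for b in(-1,0,1):
    for hx,hy in((.034,.021),(.040,.027)):
        P=np.array([(sx*hx,b*.076+sy*hy,.012) for sx,sy in((1,1),(1,-1),(-1,-1),(-1,1))])@M.T+[*t,0]
        cv2.polylines(v,[((proj(i,P)+.5)*16-8).round().astype(np.int32)],True,(255,0,0),1,shift=4)
cv2.imwrite('pics/o5.png',cv2.resize(v,(800,600),interpolation=cv2.INTER_CUBIC)[:,:,::-1])
E
```

```text
7.8333 [0.45823526 0.13698207 0.0048228 ] 168.34038672377042 [ 0.3517111  -0.83640339 -1.36687598]
```

View pics/o5.png

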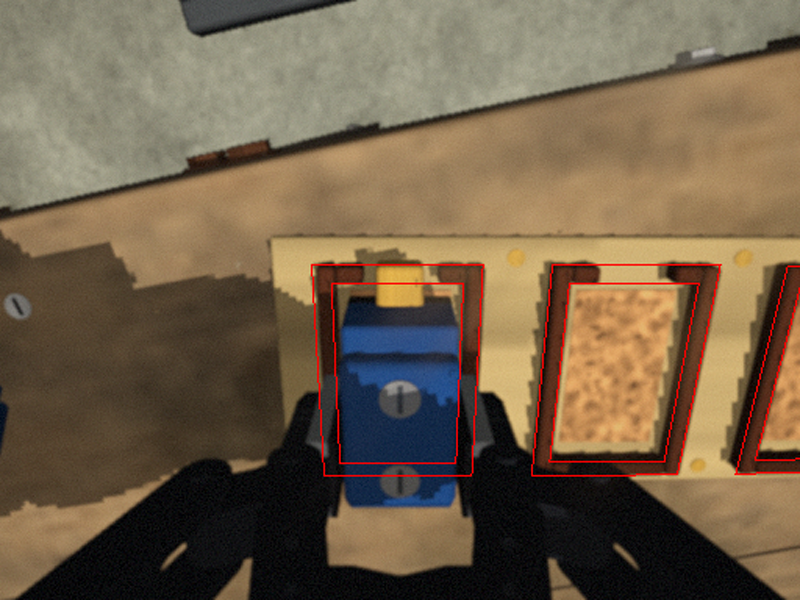

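The overlay matches the ribs, and the tab at (400,285) is centred in the notch between 363 and 440. I'll lower, release, and back off.

Request:
step_arm --targets "-1 0 0 -.01 0 0 0;-1 0 0 -.02 0 0 0;-1 0 0 -.025 0 0 0;-1 0 0 -.025 0 0 0"

```text
clock: 8.17
eef_pos: [0.4578, 0.1371, -0.0082]
tool_rot: [0.101, 0.995, 0.0, 0.0]
ft_force: [-0.1, -0.3, -1.3]
grip_width: 0.0306
grasp_force: 60.5
```

Request:
step_arm --targets ".1 0 0 0 0 0 0;.1 0 0 0 0 0 0;.1 0 0 0 0 0 0;.1 0 0 0 0 0 0;.1 0 0 .08 0 0 0;.1 0 0 .16 0 0 0;.1 0 0 .24 0 0 0;.1 0 0 .24 0 0 0"

```text
clock: 8.83
eef_pos: [0.4631, 0.1387, 0.1198]
tool_rot: [0.101, 0.995, 0.003, 0.007]
ft_force: [1.8, 0.1, -0.1]
grip_width: 0.0466
grasp_force: 0.0
```

```bash
python3 - <<'E'
from h import *; from workcell import bot
o=bot.get_obs();im,i=snap(bot,'w6');print(o['clock'],o['eef_pos'])
i['pose'][2,3]+=.006
p,iou,t=fit(im,i,.458,.137,np.radians(168.4),.021,rad=75)
M=R.from_euler('z',-.2025).as_matrix()[:2,:2]; b3=np.array([.4587,.1369])
print(p[:2].round(4),np.degrees(p[2]),iou,'bay frame',((p[:2]-b3)@M).round(4),t)
for a,c,_ in blobs(im,(18,150,60),(30,255,255),60)[1]: print(a,c.round(1),((ray(i,[c],.0095)[0][:2]-b3)@M).round(4),ray(i,[c],.066)[0].round(4))
E
```

```text
8.8333 [0.46314801 0.1387373  0.11983648]
[0.4605 0.1378] 169.27864848487576 0.8314897052886556 bay frame [0.0016 0.0013] [250.53116333 120.38798647]
273 [250.9 126.1] [-0.0357  0.0009] [0.415  0.1472 0.066 ]
223 [  7.4 215.5] [ 0.046  -0.2265] [ 0.4424 -0.0442  0.066 ]
187 [244.1 293.5] [ 0.1326 -0.0069] [0.5456 0.114  0.066 ]
399 [503.2 349. ] [0.2118 0.2815] [0.6541 0.3273 0.066 ]
```

Shoe a is placed within about 2 mm (tab at -35.7 mm in the bay frame). Next I go above shoe c for a close view.

Request:
step_arm --targets ".2 -.01 -.05 .08 0 0 .15;.2 -.01 -.1 .08 0 0 .3;.2 -.01 -.2 .08 0 0 .45;.2 -.01 -.3 .08 0 0 .6;.2 -.01 -.32 .08 0 0 .75;.2 -.01 -.32 .08 0 0 .9;.2 -.01 -.32 .08 0 0 1;.2 -.01 -.32 .08 0 0 1"

```text
clock: 9.55
eef_pos: [0.4517, -0.0238, 0.1507]
tool_rot: [-0.287, 0.958, 0.0, -0.001]
ft_force: [0.4, 0.6, -0.4]
grip_width: 0.0512
grasp_force: 0.0
```

Request:
step_arm --targets ".2 0 0 0 0 0 .15;.2 0 0 0 0 0 .3;.2 0 0 0 0 0 .37;.2 0 0 0 0 0 .37;.2 0 0 0 0 0 .37"

```text
clock: 9.97
eef_pos: [0.4522, -0.0225, 0.1512]
tool_rot: [-0.421, 0.907, 0.0, -0.001]
ft_force: [0.1, 0.1, -0.1]
grip_width: 0.0512
grasp_force: 0.0
```

```bash
python3 - <<'E'
from h import *; from workcell import bot
im,i=snap(bot,'w7');o=bot.get_obs();r=R.from_quat(o['tool_rot'])
print(o['clock'],o['eef_pos'],np.degrees(np.arctan2(*r.as_matrix()[1::-1,0]))%360)
c0=proj(i,[(.4495,-.022,.05)])[0].astype(int);print(c0)
i['pose'][2,3]+=.006
p,iou,t=fit(im,i,.4495,-.022,np.radians(230),.03,True,rad=60);print(p[:2].round(4),np.degrees(p[2]),iou,t)
for a,c,m in blobs(im,(18,150,80),(30,255,255),150)[1]:
    rc=cv2.minAreaRect(np.argwhere(m)[:,::-1].astype(np.float32)); print(a,c.round(1),ray(i,[c],.072)[0].round(4),rc)
hsv=cv2.cvtColor(im,cv2.COLOR_RGB2HSV)
for a,c,m in blobs(im,(105,110,60),(124,255,255),300)[1]:
    rc=cv2.minAreaRect(np.argwhere(m)[:,::-1].astype(np.float32)); print('blue',a,c.round(1),rc,ray(i,cv2.boxPoints(rc),.06).round(4).tolist())
E
```

```text
10.0167 [ 0.45235724 -0.02252813  0.15137638] 229.8819352607946
[257 175]
[ 0.4504 -0.0203] 234.55868028003937 0.6356107660455487 [256.80744752 169.28383471]
186 [255.9 162. ] [ 0.4405 -0.0346  0.072 ] ((255.5, 162.5), (11.0, 17.0), 90.0)
blue 875 [257.6 175.8] ((257.3602294921875, 174.14259338378906), (28.501140594482422, 37.68387985229492), 85.03025817871094) [[0.4537, -0.0422, 0.06], [0.4288, -0.0246, 0.06], [0.4425, -0.0045, 0.06], [0.4682, -0.0225, 0.06]]
blue 419 [370.9 281.8] ((370.0735168457031, 283.9558410644531), (29.49775505065918, 22.12331771850586), 59.03623962402344) [[0.4444, 0.1087, 0.06], [0.4243, 0.11, 0.06], [0.4286, 0.1423, 0.06], [0.4494, 0.1414, 0.06]]
```

Shoe c is at (0.4505,-0.020) with its sole towards 234.6 deg. The end face measures 30 x 25 mm against an expected 32 x 26. Gripping it across its side faces.

Request:
step_arm --targets ".2 -.004 .004 -.04 0 0 .104;.2 -.004 .004 -.12 0 0 .104;.2 -.004 .004 -.2 0 0 .104;.2 -.004 .004 -.26 0 0 .104;.2 -.004 .004 -.28 0 0 .104;.2 -.004 .004 -.28 0 0 .104;-1 -.004 .004 -.28 0 0 .104;-1 -.004 .004 -.28 0 0 .104;-1 -.004 .004 -.28 0 0 .104;-1 -.004 .004 -.28 0 0 .104"

```text
clock: 10.85
eef_pos: [0.4519, -0.021, 0.0131]
tool_rot: [-0.459, 0.888, -0.001, 0.001]
ft_force: [-0.1, -0.0, -1.6]
grip_width: 0.0305
grasp_force: 60.2
```

Request:
step_arm --targets "-1 0 0 0 0 0 0;-1 0 0 .03 0 0 0;-1 0 0 .05 0 0 0;-1 0 0 .05 0 0 0"

```text
clock: 11.18
eef_pos: [0.4527, -0.021, 0.039]
tool_rot: [-0.459, 0.888, -0.001, 0.002]
ft_force: [0.5, -0.8, -0.5]
grip_width: 0.0306
grasp_force: 60.4
```

Request:
step_arm --targets "-1 .02 0 0 .13 -.09 0;-1 .04 0 0 .26 -.18 0;-1 .04 0 0 .39 -.28 0;-1 .04 0 0 .52 -.37 0;-1 .04 0 0 .65 -.46 0;-1 .04 0 0 .78 -.55 0;-1 .04 0 0 .815 -.579 0;-1 .04 0 0 .815 -.579 0;-1 .04 0 0 .815 -.579 0"

```text
clock: 11.93
eef_pos: [0.4703, -0.0216, 0.0361]
tool_rot: [-0.423, 0.821, 0.175, 0.339]
ft_force: [-0.3, 0.0, -1.4]
grip_width: 0.0309
grasp_force: 60.4
```

```bash
python3 - <<'E'
from h import *; from workcell import bot
o=bot.get_obs();print(o['clock'],o['eef_pos'],R.from_quat(o['tool_rot']).as_matrix().round(3),o['joint_pos'].round(3))
s=bot.camera('scene');t=bot.camera('top');w=bot.camera('wrist')
cv2.imwrite('pics/o8.png',np.hstack([cv2.resize(s[150:270,180:340],(400,300),interpolation=cv2.INTER_CUBIC),cv2.resize(w,(400,300))])[:,:,::-1])
E
```

```text
11.9333 [ 0.47029474 -0.02160299  0.0361479 ] [[-0.411 -0.815  0.409]
 [-0.577  0.58   0.575]
 [-0.706  0.001 -0.708]] [-0.56   0.373 -0.65   0.49   0.782 -1.488]
```

View pics/o8.png

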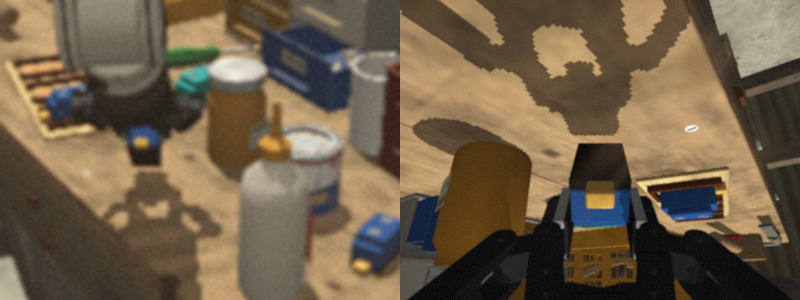

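This 45 deg tilt view shows shoe c held with its black sole facing the bench, towards the robot's side. The jar is clear of it. I'll lower until contact.

Request:
step_arm --targets "-1 0 0 -.014 0 0 0;-1 0 0 -.024 0 0 0;-1 0 0 -.028 0 0 0;-1 0 0 -.028 0 0 0"

```text
clock: 12.42
eef_pos: [0.4734, -0.0192, 0.026]
tool_rot: [-0.425, 0.818, 0.176, 0.345]
ft_force: [2.0, 3.8, 10.9]
grip_width: 0.031
grasp_force: 61.0
```

Request:
step_arm --targets "-1 0 0 -.002 0 0 0;-1 0 0 -.004 0 0 0;-1 0 0 -.004 0 0 0"

```text
clock: 12.67
eef_pos: [0.4738, -0.0189, 0.0258]
tool_rot: [-0.425, 0.818, 0.176, 0.346]
ft_force: [-6.6, 0.1, 24.4]
grip_width: 0.0307
grasp_force: 63.1
```

Request:
step_arm --targets "-1 0 0 -.002 0 0 0;-1 0 0 -.004 0 0 0;-1 0 0 -.004 0 0 0"

```text
clock: 12.92
eef_pos: [0.474, -0.0188, 0.0257]
tool_rot: [-0.424, 0.818, 0.177, 0.347]
ft_force: [-15.1, -5.7, 38.5]
grip_width: 0.0308
grasp_force: 65.2
```

Request:
step_arm --targets "-1 0 0 .006 0 0 0;-1 0 0 .008 0 0 0;.2 0 0 .008 0 0 0;.2 0 0 .008 0 0 0;.2 0 0 .008 0 0 0;.2 0 0 .008 0 0 0;.2 0 0 .008 0 0 0;.2 0 0 .008 0 0 0"

```text
clock: 13.58
eef_pos: [0.4705, -0.0207, 0.0225]
tool_rot: [-0.424, 0.821, 0.176, 0.34]
ft_force: [-0.3, 0.4, -0.4]
grip_width: 0.0515
grasp_force: 0.0
```

Request:
step_arm --targets ".2 0 0 .05 0 0 0;.2 0 0 .12 0 0 0;.2 0 0 .2 0 0 0;.2 0 0 .26 -.13 .09 0;.2 0 0 .26 -.26 .18 0;.2 0 0 .26 -.39 .28 0;.2 0 0 .26 -.52 .37 0;.2 0 0 .26 -.65 .46 0;.2 0 0 .26 -.78 .55 0;.2 0 0 .26 -.815 .579 0"

```text
clock: 14.42
eef_pos: [0.4728, -0.0186, 0.1539]
tool_rot: [-0.461, 0.887, -0.002, -0.0]
ft_force: [1.1, 0.7, 0.0]
grip_width: 0.0514
grasp_force: 0.0
```

Request:
step_arm --targets ".2 -.02 -.02 0 0 0 0;.2 -.04 -.04 0 0 0 0;.2 -.04 -.04 0 0 0 0;.2 -.04 -.04 0 0 0 0"

```text
clock: 14.75
eef_pos: [0.4491, -0.042, 0.1525]
tool_rot: [-0.458, 0.889, 0.0, -0.0]
ft_force: [-0.3, 0.7, 0.0]
grip_width: 0.0511
grasp_force: 0.0
```

```bash
cat >> h.py <<'E'
def find(im,i,x,y,zc=.017,rad=60,yaw=None):
    "blue blob near (x,y) + yellow tab next to it -> fitted pose; yaw hint from tab"
    if yaw is None:
        B=[(a,ray(i,[c],.02)[0]) for a,c,_ in blobs(im,(105,110,40),(124,255,255),150)[1]]
        Y=[(a,ray(i,[c],.0055)[0]) for a,c,_ in blobs(im,(17,140,60),(31,255,255),60)[1]]
        a,b=min(B,key=lambda q:np.hypot(q[1][0]-x,q[1][1]-y)); _,t=min(Y,key=lambda q:np.hypot(*(q[1]-b)[:2]))
        yaw=np.arctan2(*(t-b)[1::-1]); x,y=b[:2]; print('blue',a,b.round(4),'tab',t.round(4),'sep',np.hypot(*(t-b)[:2]).round(4),'yaw0',np.degrees(yaw).round(1))
    p,iou,t=fit(im,i,x,y,yaw,zc,rad=rad); print('fit',p[:2].round(4),(np.degrees(p[2])%360).round(1),'iou',iou.round(3),'tab tip px',t.round(1)); return p
E
python3 - <<'E'
from h import *; from workcell import bot
im,i=snap(bot,'w9');o=bot.get_obs();r=R.from_quat(o['tool_rot']).as_matrix()
print(o['clock'],o['eef_pos'],r.round(3)[:,2],np.degrees(np.arctan2(*r[1::-1,0]))%360)
i['pose'][2,3]+=.006
find(im,i,.44,-.05)
j=bot.camera_info('top');t=bot.camera('top')
for a,c,_ in blobs(t,(105,120,50),(122,255,255),20)[1]:
    if c[1]>150: print('top',a,c.round(1),ray(j,[c],.025)[0].round(4))
E
```

```text
14.8 [ 0.449745   -0.04194075  0.15276797] [ 0.  0. -1.] 234.52857469436458
blue 1960 [ 0.4506 -0.0515  0.02  ] tab [ 0.43   -0.0801  0.0055] sep 0.0352 yaw0 -125.8
fit [ 0.4515 -0.0495] 235.0 iou 0.856 tab tip px [247.6 112.7]
top 158 [332.3 174.8] [ 0.5726 -0.2855  0.025 ]
top 159 [192.  209.1] [0.4562 0.1387 0.025 ]
```

Shoe c now lies on its sole at (0.451,-0.050), yaw 234.7, with the tab 35 mm from the middle as it should be. Picking it up.

Request:
step_arm --targets ".2 .003 -.016 -.05 0 0 0;.2 .003 -.016 -.13 0 0 0;.2 .003 -.016 -.21 0 0 0;.2 .003 -.016 -.28 0 0 0;.2 .003 -.016 -.31 0 0 0;.2 .003 -.016 -.33 0 0 0;.2 .003 -.016 -.33 0 0 0;.2 .003 -.016 -.33 0 0 0"

```text
clock: 15.52
eef_pos: [0.4518, -0.0492, -0.0124]
tool_rot: [-0.459, 0.888, 0.0, -0.0]
ft_force: [1.1, 0.7, 1.1]
grip_width: 0.0512
grasp_force: 0.0
```

Request:
step_arm --targets "-1 0 0 0 0 0 0;-1 0 0 0 0 0 0;-1 0 0 0 0 0 0;-1 0 0 0 0 0 0;-1 0 0 0 0 0 0"

```text
clock: 15.93
eef_pos: [0.4537, -0.0492, -0.0107]
tool_rot: [-0.459, 0.888, -0.001, 0.001]
ft_force: [-0.9, -0.4, 6.1]
grip_width: 0.0306
grasp_force: 61.4
```

Request:
step_arm --targets "-1 0 0 .08 0 0 0;-1 0 0 .16 0 0 0;-1 0 0 .224 0 0 0;-1 .044 .08 .224 0 0 -.16;-1 .044 .16 .224 0 0 -.32;-1 .044 .24 .224 0 0 -.48;-1 .044 .32 .224 0 0 -.64;-1 .044 .4 .224 0 0 -.8;-1 .044 .48 .224 0 0 -.95;-1 .044 .521 .224 0 0 -1"

```text
clock: 16.77
eef_pos: [0.4738, 0.2046, 0.1]
tool_rot: [-0.089, 0.996, -0.0, -0.0]
ft_force: [1.7, 0.7, -1.2]
grip_width: 0.0309
grasp_force: 60.4
```

Request:
step_arm --targets "-1 0 .04 0 0 0 -.15;-1 0 .04 0 0 0 -.3;-1 0 .04 0 0 0 -.45;-1 0 .04 0 0 0 -.471;-1 0 .04 0 0 0 -.471;-1 0 .04 0 0 0 -.471"

```text
clock: 17.27
eef_pos: [0.4742, 0.2227, 0.0998]
tool_rot: [0.092, 0.996, -0.0, -0.0]
ft_force: [-0.9, 1.1, -0.6]
grip_width: 0.0308
grasp_force: 60.4
```

```bash
python3 - <<'E'
from h import *; from workcell import bot
im,i=snap(bot,'w10');o=bot.get_obs();r=R.from_quat(o['tool_rot']).as_matrix();print(o['clock'],o['eef_pos'],np.degrees(np.arctan2(*r[1::-1,0]))%360,o['grip_width'])
for a,c,_ in blobs(im,(18,150,80),(30,255,255),200)[1]: print(a,c.round(1))
E
```

```text
17.3167 [0.47433241 0.22257176 0.09986835] 169.39914830624207 0.03046146737515264
322 [142.9 137.7]
802 [255.9 170.9]
1593 [478.8 323.1]
375 [494.7 361.5]
```

Compared with shoe a, the held tab sits 11 px (about 5.8 mm) further forward. I compensate for that when lowering into bay 2.

Request:
step_arm --targets "-1 .008 -.024 0 0 0 -.022;-1 .008 -.024 -.06 0 0 -.022;-1 .008 -.024 -.12 0 0 -.022;-1 .008 -.024 -.17 0 0 -.022;-1 .008 -.024 -.19 0 0 -.022;-1 .008 -.024 -.2 0 0 -.022;-1 .008 -.024 -.208 0 0 -.022;-1 .008 -.024 -.214 0 0 -.022;-1 .008 -.024 -.214 0 0 -.022"

```text
clock: 18.07
eef_pos: [0.4795, 0.2113, -0.0063]
tool_rot: [0.102, 0.995, 0.001, 0.001]
ft_force: [1.3, 0.2, -0.9]
grip_width: 0.0309
grasp_force: 60.5
```

Request:
step_arm --targets ".1 0 0 0 0 0 0;.1 0 0 0 0 0 0;.1 0 0 0 0 0 0;.1 0 0 0 0 0 0;.1 0 0 .08 0 0 0;.1 0 0 .16 0 0 0;.1 0 0 .24 0 0 0;.1 0 0 .24 0 0 0;.1 0 0 .24 0 0 0"

```text
clock: 18.82
eef_pos: [0.4809, 0.2121, 0.1163]
tool_rot: [0.102, 0.995, 0.002, 0.003]
ft_force: [0.2, -0.6, -1.7]
grip_width: 0.047
grasp_force: 0.0
```

```bash
cat > chk.py <<'E'
from h import *; from workcell import bot
import sys
im,i=snap(bot,sys.argv[1]);o=bot.get_obs();print(o['clock'],o['eef_pos'])
i['pose'][2,3]+=.006
M=R.from_euler('z',-.2025).as_matrix()[:2,:2]
Y=[(a,ray(i,[c],.0095)[0][:2]) for a,c,_ in blobs(im,(18,150,60),(30,255,255),60)[1]]
for n,k in(('bay1',1),('bay2',0),('bay3',-1)):
    b=np.array([.474,.2113])+k*.076*np.array([.2011,.9796])
    p,iou,t=fit(im,i,*b,np.radians(168.4),.021,rad=62)
    print(n,((p[:2]-b)@M).round(4),np.degrees(p[2]).round(1),'iou',iou.round(3),'tabs',[(int(a),((y-b)@M).round(4).tolist()) for a,y in Y if np.hypot(*(y-b))<.06])
E
python3 chk.py w11
```

```text
18.8667 [0.47914429 0.21132714 0.11409189]
bay1 [0. 0.] 159.8 iou -0.0 tabs []
bay2 [0.0034 0.0017] 167.0 iou 0.838 tabs [(278, [-0.0347, 0.0023])]
bay3 [ 0.0008 -0.0009] 166.4 iou 0.831 tabs [(291, [-0.0361, -0.0013])]
```

Shoes a and c are both seated. Before reaching for b, whose approach line passes near the glue bottle, I fit the arm geometry to check that the forearm clears it.

```bash
python3 - <<'E'
import numpy as np
from workcell import bot
o=bot.get_obs();e=o['eef_pos'];q=o['joint_pos']
D=[(np.hypot(.13644,.48031),.2055,.241,.005),(np.hypot(.45681,.22225),.2297,.2494,.07704),(np.hypot(.43737,.09548),.2303,.127165,-.07275),(np.hypot(.44184,.14103),.0106,.35799,-.39608),(np.hypot(e[0],e[1]),e[2],q[1],q[2])]
A=[];b=[]
for r,z,a,c in D:
    A+=[[np.sin(a),np.cos(a-c),1,0],[np.cos(a),-np.sin(a-c),0,1]];b+=[r,z]
x,res,*_=np.linalg.lstsq(np.array(A),b,rcond=None);print(x,(np.array(A)@x-b).round(4))
L1,L2,c0,h=x
from scipy.optimize import fsolve
for z in(-.012,.15):
    s=fsolve(lambda t:[L1*np.sin(t[0])+L2*np.cos(t[1])+c0-.644,h+L1*np.cos(t[0])-L2*np.sin(t[1])-z],[.5,.4]);print(z,s,'q3',s[0]-s[1])
    print('elbow r,z rel',c0+L1*np.sin(s[0]),h+L1*np.cos(s[0]))
E
```

```text
[ 0.51395441  0.39170989 -0.00293081 -0.20174055] [ 0.0013  0.0003  0.0018 -0.0006 -0.0015 -0.     -0.0011  0.0009 -0.0005
 -0.0005]
-0.012 [0.6685347 0.5766735] q3 0.09186119514911717
elbow r,z rel 0.3156370326186037 0.20157528172311487
0.15 [0.54247467 0.2277098 ] q3 0.31476486943744375
elbow r,z rel 0.2624017246910721 0.23842734640305727
```

The forearm passes well above the glue bottle. Now to hover near b.

Request:
step_arm --targets ".2 0 -.05 .1 0 0 0;.2 .03 -.13 .1 0 0 .1;.2 .06 -.21 .1 0 0 .2;.2 .09 -.29 .1 0 0 .3;.2 .12 -.37 .1 0 0 .4;.2 .14 -.45 .1 0 0 .5;.2 .16 -.53 .1 0 0 .6;.2 .16 -.61 .1 0 0 .658;.2 .16 -.69 .1 0 0 .658;.2 .16 -.77 .1 0 0 .658"

```text
clock: 19.7
eef_pos: [0.557, -0.1703, 0.1604]
tool_rot: [-0.156, 0.988, 0.001, -0.002]
ft_force: [1.1, -0.0, 0.1]
grip_width: 0.051
grasp_force: 0.0
```

Request:
step_arm --targets ".2 0 -.08 0 0 0 0;.2 0 -.14 0 0 0 0;.2 0 -.14 0 0 0 0;.2 0 -.14 0 0 0 0"

```text
clock: 20.03
eef_pos: [0.5568, -0.2399, 0.1602]
tool_rot: [-0.154, 0.988, 0.001, -0.002]
ft_force: [-0.4, -0.1, -0.9]
grip_width: 0.0513
grasp_force: 0.0
```

```bash
python3 - <<'E'
from h import *; from workcell import bot
im,i=snap(bot,'w12');o=bot.get_obs();r=R.from_quat(o['tool_rot']).as_matrix()
print(o['clock'],o['eef_pos'],np.degrees(np.arctan2(*r[1::-1,0]))%360)
i['pose'][2,3]+=.006
find(im,i,.575,-.287)
for a,c,m in blobs(im,(105,110,40),(124,255,255),150)[1]:
    rc=cv2.minAreaRect(np.argwhere(m)[:,::-1].astype(np.float32)); print(a,c.round(1),rc)
for a,c,m in blobs(im,(17,140,60),(31,255,255),60)[1]: print('y',a,c.round(1),cv2.minAreaRect(np.argwhere(m)[:,::-1].astype(np.float32)),ray(i,[c],.0055)[0].round(4))
E
```

```text
20.0833 [ 0.55708853 -0.23849765  0.16066   ] 197.86224888247403
blue 2031 [ 0.576  -0.2887  0.02  ] tab [ 0.5435 -0.303   0.0055] sep 0.0354 yaw0 -156.2
fit [ 0.5779 -0.288 ] 201.5 iou 0.837 tab tip px [197.1 123.8]
2031 [199.7 167.4] ((199.0499725341797, 167.84999084472656), (64.77098083496094, 38.04234313964844), 81.8698959350586)
y 2447 [247.   25.1] ((246.5, 27.0), (54.0, 57.0), 90.0) [ 0.4405 -0.2833  0.0055]
y 222 [129.5 107. ] ((129.41378784179688, 107.03448486328125), (15.969799041748047, 14.855626106262207), 68.19859313964844) [ 0.5428 -0.3694  0.0055]
y 208 [196.3 128.6] ((196.26998901367188, 128.38998413085938), (13.57645034790039, 15.697771072387695), 81.8698959350586) [ 0.5435 -0.303   0.0055]
y 1664 [446.8 238.4] ((445.93243408203125, 234.55322265625), (61.999122619628906, 81.76982879638672), 61.26020431518555) [ 0.5762 -0.0107  0.0055]
```

Shoe b is at (0.577,-0.2885), yaw about 203, its tab 35-37 mm from the middle. The purple look-alike's tab is 66 mm away. Guarded descent.

Request:
step_arm --targets ".2 .035 -.101 -.04 0 0 .113;.2 .035 -.101 -.1 0 0 .113;.2 .035 -.101 -.17 0 0 .113;.2 .035 -.101 -.24 0 0 .113;.2 .035 -.101 -.29 0 0 .113;.2 .035 -.101 -.32 0 0 .113;.2 .035 -.101 -.336 0 0 .113;.2 .035 -.101 -.336 0 0 .113"

```text
clock: 20.75
eef_pos: [0.5742, -0.2863, -0.008]
tool_rot: [-0.201, 0.98, 0.002, -0.002]
ft_force: [-0.7, -0.0, 0.1]
grip_width: 0.0515
grasp_force: 0.0
```

Request:
step_arm --targets ".2 0 0 -.005 0 0 0;.2 0 0 -.01 0 0 0;-1 0 0 -.01 0 0 0;-1 0 0 -.01 0 0 0;-1 0 0 -.01 0 0 0;-1 0 0 -.01 0 0 0;-1 0 0 -.01 0 0 0"

```text
clock: 21.33
eef_pos: [0.577, -0.2896, -0.0086]
tool_rot: [-0.2, 0.98, -0.001, 0.001]
ft_force: [0.2, 0.5, 6.0]
grip_width: 0.031
grasp_force: 63.2
```

Request:
step_arm --targets "-1 0 0 .08 0 0 0;-1 0 0 .16 0 0 0;-1 0 0 .24 0 0 0;-1 0 0 .32 0 0 0;-1 -.02 .08 .34 0 0 -.1;-1 -.04 .16 .34 0 0 -.2;-1 -.06 .24 .34 0 0 -.3;-1 -.08 .32 .34 0 0 -.4;-1 -.1 .4 .34 0 0 -.5;-1 -.12 .48 .34 0 0 -.6"

```text
clock: 22.17
eef_pos: [0.5146, -0.0476, 0.1596]
tool_rot: [0.037, 0.999, 0.0, -0.0]
ft_force: [0.9, -0.2, -1.0]
grip_width: 0.0308
grasp_force: 62.5
```

Request:
step_arm --targets "-1 -.02 .08 0 0 0 -.1;-1 -.03 .16 0 0 0 -.171;-1 -.04 .24 0 0 0 -.171;-1 -.05 .32 0 0 0 -.171;-1 -.055 .4 0 0 0 -.171;-1 -.055 .48 0 0 0 -.171;-1 -.055 .56 0 -.0 0 -.171;-1 -.055 .64 -.04 0 0 -.171;-1 -.055 .67 -.1 0 0 -.171;-1 -.055 .67 -.12 0 0 -.171"

```text
clock: 23.0
eef_pos: [0.486, 0.289, 0.0958]
tool_rot: [0.099, 0.995, -0.001, -0.002]
ft_force: [-1.4, -1.1, -1.7]
grip_width: 0.0307
grasp_force: 62.4
```

Request:
step_arm --targets "-1 0 0 0 0 0 0;-1 0 0 0 0 0 0;-1 0 0 0 0 0 0"

```text
clock: 23.25
eef_pos: [0.4891, 0.285, 0.101]
tool_rot: [0.102, 0.995, 0.0, 0.001]
ft_force: [-0.7, 0.6, -0.6]
grip_width: 0.0304
grasp_force: 62.4
```

```bash
python3 - <<'E'
from h import *; from workcell import bot
im,i=snap(bot,'w13');o=bot.get_obs();r=R.from_quat(o['tool_rot']).as_matrix();print(o['clock'],o['eef_pos'],np.degrees(np.arctan2(*r[1::-1,0]))%360,o['grip_width'])
for n,q in(('w4',load('w4')[0]),('w10',load('w10')[0]),('w13',im)):
    for a,c,m in blobs(q,(18,150,80),(30,255,255),500)[1]: print(n,a,c.round(1),cv2.minAreaRect(np.argwhere(m)[:,::-1].astype(np.float32)))
E
```

```text
23.3 [0.48956452 0.28510958 0.10147044] 168.22345390669963 0.030398697834804332
w4 810 [255.1 181.9] ((255.0, 181.0), (28.0, 30.0), 90.0)
w10 802 [255.9 170.9] ((255.8433380126953, 170.55258178710938), (28.24356460571289, 30.695579528808594), 87.39744567871094)
w10 1593 [478.8 323.1] ((470.7839660644531, 327.8722839355469), (35.86119079589844, 88.84255981445312), 78.31063079833984)
w13 778 [255.6 176.3] ((255.5, 175.5), (27.0, 29.0), 90.0)
w13 1878 [460.8 303.9] ((459.9095458984375, 307.3941955566406), (35.18623352050781, 111.83021545410156), 77.10625457763672)
```

Request:
step_arm --targets "-1 .002 .001 -.06 0 0 0;-1 .002 .001 -.12 0 0 0;-1 .002 .001 -.17 0 0 0;-1 .002 .001 -.19 0 0 0;-1 .002 .001 -.2 0 0 0;-1 .002 .001 -.206 0 0 0;-1 .002 .001 -.206 0 0 0"

```text
clock: 23.88
eef_pos: [0.4906, 0.2866, -0.0019]
tool_rot: [0.102, 0.995, 0.001, 0.001]
ft_force: [0.9, -0.2, -1.0]
grip_width: 0.0305
grasp_force: 62.5
```

Request:
step_arm --targets "-1 0 0 -.002 0 0 0;-1 0 0 -.004 0 0 0;-1 0 0 -.004 0 0 0"

```text
clock: 24.13
eef_pos: [0.4901, 0.2868, -0.0041]
tool_rot: [0.102, 0.995, 0.001, 0.001]
ft_force: [0.8, 0.8, -0.0]
grip_width: 0.0304
grasp_force: 62.5
```

Request:
step_arm --targets "-1 0 0 -.002 0 0 0;-1 0 0 -.004 0 0 0;-1 0 0 -.004 0 0 0"

```text
clock: 24.38
eef_pos: [0.4901, 0.2868, -0.0046]
tool_rot: [0.102, 0.995, 0.001, 0.001]
ft_force: [-4.3, -1.0, 10.2]
grip_width: 0.0305
grasp_force: 63.9
```

It touched the floor at the expected height. Releasing, then checking all three.

Request:
step_arm --targets ".1 0 0 .002 0 0 0;.1 0 0 .002 0 0 0;.1 0 0 .002 0 0 0;.1 0 0 .002 0 0 0;.1 0 0 .08 0 0 0;.1 0 0 .16 0 0 0;.1 0 0 .24 0 0 0;.1 0 -.06 .32 0 0 0;.1 -.01 -.12 .36 0 0 0;.1 -.02 -.15 .36 0 0 0"

```text
clock: 25.22
eef_pos: [0.4824, 0.2107, 0.1787]
tool_rot: [0.102, 0.995, 0.002, 0.005]
ft_force: [0.0, -0.2, -0.7]
grip_width: 0.047
grasp_force: 0.0
```

Request:
step_arm --targets ".1 0 0 0 0 0 0;.1 0 0 0 0 0 0;.1 0 0 0 0 0 0"

```text
clock: 25.47
eef_pos: [0.4791, 0.2117, 0.172]
tool_rot: [0.102, 0.995, -0.0, -0.001]
ft_force: [0.3, 0.8, -0.5]
grip_width: 0.0468
grasp_force: 0.0
```

```bash
sed -i "s/,\.021,rad=62)/,.021,rad=44)/" chk.py; python3 chk.py w14
python3 - <<'E'
from h import *; from workcell import bot
j=bot.camera_info('top');t=bot.camera('top');t0=cv2.imread('pics/top0.png')[:,:,::-1]
for a,c,_ in blobs(t,(105,120,50),(122,255,255),20)[1]:
    if c[1]>150: print('top',a,c.round(1),ray(j,[c],.03)[0].round(4))
# bystanders: template match start vs now in the top picture
for n,(x,y) in dict(jar=(253,168),tin=(295,172),glue=(335,210)).items():
    k=t0[y-14:y+15,x-14:x+15].copy();m=cv2.matchTemplate(t[y-22:y+23,x-22:x+23].copy(),k,cv2.TM_CCOEFF_NORMED);_,s,_,l=cv2.minMaxLoc(m);print(n,np.array(l)-8,round(s,3))
E
```

```text
25.5167 [0.47902991 0.21187068 0.17171969]
bay1 [0.0022 0.0051] 173.7 iou 0.721 tabs [(168, [-0.0358, 0.0047])]
bay2 [0.0032 0.0022] 167.5 iou 0.852 tabs [(196, [-0.034, 0.0024])]
bay3 [ 0.0014 -0.0009] 165.0 iou 0.835 tabs [(198, [-0.0359, -0.0008])]
top 146 [167.9 203.6] [0.4702 0.211  0.03  ]
top 90 [143.  201.9] [0.4736 0.286  0.03  ]
top 155 [192.  209.1] [0.4553 0.1378 0.03  ]
jar [0 0] 1.0
tin [0 0] 0.999
glue [0 0] 0.999
```

```bash
cat > chk2.py <<'E'
import sys; nm=sys.argv[1]
src=open('tray.py').read().split('# shoe c')[0].replace("load('w1')",f"load('{nm}')")
src=src.replace("best=","i0=dict(i)\nbest=").split('best=')[0]
exec(src)
# refs only outside the bays (shoes inside)
ref=np.array([(u*.03,b*.076+sg*.032) for b in(-1,0,1) for sg in(-1,1) for u in t]+[(.044,b*.076+u*.02) for b in(-1,0,1) for u in t])
def g(p):
    global i
    i=dict(i0);T=i0['pose'].copy();T[2,3]+=p[3];i['pose']=T;return f(p[:3])
p0=np.array([.474,.2113,-.2025,.003])
r=min((minimize(g,p0+[a,b,0,0],method='Nelder-Mead',options=dict(initial_simplex=np.array([p0+[a,b,0,0]]*5)+np.vstack([np.zeros(4),np.diag([.004,.004,.03,.01])]),maxiter=1500)) for a in(-.003,.003) for b in(-.003,.003)),key=lambda q:q.fun)
print('tray',r.x.round(4),r.fun); g(r.x); x=r.x; M=R.from_euler('z',x[2]).as_matrix()[:2,:2]
Y=[(a,ray(i,[c],.0095)[0][:2]) for a,c,_ in blobs(im,(18,150,60),(30,255,255),60)[1]]
for n,k in(('bay1',1),('bay2',0),('bay3',-1)):
    b=x[:2]+M@[0,k*.076]
    for z in(.021,):
        q,iou,tp=fit(im,i,*b,np.pi+x[2],z,rad=44)
        print(n,((q[:2]-b)@M).round(4),np.degrees(q[2]-np.pi-x[2]).round(1),'iou',iou.round(3),'tab',[((y-b)@M).round(4).tolist() for a,y in Y if np.hypot(*(y-b))<.06])
    # rib gaps: dark runs across the bay at tab level: darkness beside the block
E
for n in w11 w14; do python3 chk2.py $n; done
```

```text
tray [ 0.4739  0.2103 -0.1978  0.0052] -57.625732421875
bay1 [0. 0.] -8.6 iou -0.0 tab []
bay2 [0.003  0.0028] -1.6 iou 0.833 tab [[-0.0349, 0.0034]]
bay3 [-0.0001  0.0003] -2.4 iou 0.826 tab [[-0.0367, 0.0001]]
tray [ 0.4755  0.2119 -0.2051  0.0069] -54.270599365234375
bay1 [0.0002 0.0042] 3.3 iou 0.725 tab [[-0.0372, 0.0039]]
bay2 [0.0018 0.0014] -0.1 iou 0.86 tab [[-0.0353, 0.0014]]
bay3 [ 0.0003 -0.0018] -2.3 iou 0.835 tab [[-0.0369, -0.002]]
```

Request:
step_arm --targets ".1 .03 .08 0 0 0 0;.1 .06 .14 0 0 0 0;.1 .06 .16 0 0 0 0;.1 .06 .16 0 0 0 0;.1 .06 .16 0 0 0 0"

```text
clock: 25.98
eef_pos: [0.5085, 0.2919, 0.1713]
tool_rot: [0.101, 0.995, -0.001, -0.001]
ft_force: [-0.2, -0.6, 0.2]
grip_width: 0.047
grasp_force: 0.0
```

```bash
python3 - <<'E'
from h import *; from workcell import bot
im,i=snap(bot,'w15')
g=cv2.GaussianBlur(im,(3,3),0)
i['pose'][2,3]+=.006
b=np.array([.4755,.2119])+.076*np.array([.2037,.979]);M=R.from_euler('z',-.2051).as_matrix()[:2,:2]
# colour profile across the bay at z=.03 top of shoe
for X in(-.015,.01):
    P=[(*(b+M@[X,y]),.034) for y in np.arange(-.03,.031,.005)]
    print(X,[tuple(int(v) for v in g[int(round(q[1])),int(round(q[0]))]) for q in proj(i,P)])
E
python3 chk2.py w15
```

```text
-0.015 [(198, 169, 111), (96, 69, 43), (50, 29, 18), (55, 64, 84), (33, 77, 134), (56, 87, 134), (130, 128, 124), (154, 149, 145), (36, 78, 137), (34, 75, 131), (91, 72, 48), (102, 72, 48), (196, 166, 109)]
0.01 [(104, 87, 56), (69, 51, 32), (50, 33, 22), (68, 68, 68), (33, 73, 131), (55, 86, 131), (137, 135, 130), (130, 130, 135), (39, 78, 134), (40, 74, 126), (93, 74, 50), (104, 68, 48), (186, 158, 106)]
tray [ 0.4741  0.2112 -0.2012  0.0036] -57.15870666503906
bay1 [0.0012 0.0022] 0.4 iou 0.853 tab [[-0.0363, 0.0021]]
bay2 [0.0024 0.0008] -3.7 iou 0.83 tab [[-0.0349, 0.001]]
bay3 [0.     0.0001] -0.3 iou 0.816 tab [[-0.0368, -0.0014]]
```

Request:
step_arm --targets ".1 -.08 .08 .05 0 0 0;.1 -.16 .16 .1 0 0 0;.1 -.24 .24 .1 0 0 0;.1 -.32 .32 .1 0 0 0;.1 -.4 .4 .1 0 0 0;.1 -.4 .4 .1 0 0 0;.1 -.4 .4 .1 0 0 0"

```text
clock: 26.62
eef_pos: [0.3081, 0.4911, 0.2235]
tool_rot: [0.102, 0.995, 0.0, 0.0]
ft_force: [0.8, 0.8, -0.6]
grip_width: 0.0467
grasp_force: 0.0
```

```bash
python3 - <<'E'
from h import *; from workcell import bot
o=bot.get_obs();print(o['clock'],o['eef_pos'])
for n in('top','scene'):
    j=bot.camera_info(n);t=bot.camera(n);M=R.from_euler('z',-.2025).as_matrix()[:2,:2]
    for k,nm in((1,'bay1'),(0,'bay2'),(-1,'bay3')):
        b=np.array([.474,.2113])+M@[0,k*.076]
        q,iou,_=fit(t,j,*b,np.pi-.2025,.021,rad=13);print(n,nm,((q[:2]-b)@M).round(4),np.degrees(q[2]-np.pi+.2025).round(1),iou.round(3))
E
```

```text
26.6167 [0.308072   0.49112697 0.22348579]
top bay1 [-0.0029  0.0048] -4.6 0.742
top bay2 [0.0005 0.0044] -4.9 0.767
top bay3 [-0.0013  0.0018] 0.6 0.809
scene bay1 [ 0.0007 -0.0197] 5.3 0.694
scene bay2 [-0.0006  0.0058] -13.2 0.59
scene bay3 [0.0094 0.0407] -14.7 0.607
```

The closest view puts all three middles within about 2.5 mm of their bays, with tabs at -35 to -37 mm at the notched end. The top view showed the jar, tin and glue bottle had not moved. Handing in.

```bash
python3 -c "
from workcell import bot
print(bot.job_done())"
```

```text
the job is handed in; nothing more can be done
None
```

I handed the job in at about 27 s with all three blue shoes sole-down in their bays, tabs in the notches, and the jar, tin and glue bottle unmoved by my camera checks; no verdict came back.

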